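Line up and load the carriers for inspection

ROBOT

A 6-joint arm with a two-finger parallel gripper is mounted at the origin on the work surface. World frame = base frame: x ahead of the robot, y to its left, z up, the work surface at z = 0. Lengths are in mm, angles in rad, forces in N, time in s.
With the tool pointing down it reaches from about 350 to 975 mm from the base axis. Payload 7.1 kg.
Tool frame: the origin (TCP) lies midway between the tips of the shut fingers; the grasp point (between the pads) lies 19 mm behind it (ctrl.grip_depth is the distance from the TCP to the grasp point, in mm); z points along the fingers, y is the line along which they close (so a half turn about z gives the same grasp; the last joint's range is limited). The gripper opens to 88 mm and grips with 3 to 60 N. Pads are 20 mm wide; open, the fingers measure 115 mm over their backs; the gripper's body (75 mm by 178 mm) begins 61 mm behind the grasp point.
Start: joints at [-1.142, 0.423, 1.63, -0, 1.089, -0.019], TCP at [270.629, -563.351, 186.975] pointing down, gripper open.
Joint ranges: [-3, 3], [-0.9, 2.11], [0.09, 2.58], [-1.31, 4.45], [0.11, 2.69], [-2.54, 2.54]. Speed limits (rad/s): [2.39, 2.39, 3.01, 3.14, 3.14, 3.14].

INTERFACE

Orientations are given as a rotation vector (axis times angle).
In Python, from workcell import get_obs, vision, ctrl gives the robot as it stands.
- The arm moves only by the tool step_arm, never from a script. Its argument "plan" is a list of rows, each a list of 7 numbers: the opening, from -1 (shut) to 1 (fully open), then the shift along the tool's x, y, z as a fraction of full scale, then the turn, a rotation vector about the tool's x, y, z as a fraction of full scale. In form: [[fingers, dx, dy, dz, wx, wy, wz], ...]. A call has 1 to 20 rows; each row shifts and turns the commanded pose from where the row before left it, along the tool's axes as they then stand; what a row does not reach is not made up. Full scale, the value 1, is 50 mm for a shift and 0.12 rad for a turn. A row lasts 1/8 s, in which the tool goes at most 62.5 mm and 10.7 degrees, less where a joint would pass 70% of its speed; a pose out of reach is approached as far as the arm can. A call with a number of a shift or a turn outside -1 to 1 is refused whole. A call with a gripper value outside its range is refused whole. The fingers move at their own pace and stop on an object; the grip force is fixed at half the most. Time passes only in rows, so rows that do not move let the fingers close. It gives the time, the measured TCP pose, the force, the opening and the grip force at its end, in the units of the state.
- get_obs(): the state, without advancing time (a new reading comes with each control period).
- vision.get_image(name): name is "side" or "top"; returns a dict with "pixels" (400x640x3 uint8, red, green, blue), "depth" (400x640 float32, mm along the optical axis (not along the pixel's ray), 0 where there is no reading), "fx", "fy", "cx", "cy" (pixels), "k1" (the pictures are not rectified: a ray, as slopes to the right and down, at radius r is drawn at 1 + k1 r^2 times it, then the intrinsics apply), "T" (4x4, takes a point from camera to world coordinates). Camera axes: x right, y down, z forward; pixel columns grow to the right and rows downward; lengths in mm; the calibration is good to about 2 mm. A picture is of the moment at which its call begins.
- ctrl.close_job(): hands the job in; it is judged then, once.
The state is a dict: "t": time; "qpos": joint angles; "qvel": joint speeds; "joint_torque": joint torques, N m; "ee_pos": TCP position; "orientation": TCP orientation; "ft_force": force on the tool from outside, world axes, zero at the start; "moment": the same for the moment, N m; "width": finger opening in mm; "grasp_force": force on a finger pad.
Only numpy, scipy, OpenCV 4.12 (cv2) and the standard library are available. Lean on these libraries where they do the work, as an engineer would, in place of code of your own. Each camera call takes 0.05 s, during which the arm holds its last target. There are 200 camera calls.

TASK

Draw the parts tray well out of its case (10 cm or more) with the hook, put down through the tray's finger hole, and stand one bearing block upright in the middle of every carrier plate. Push each carrier along the marking-out board until its whole far edge lies exactly on the scribed line. At the end leave spare blocks in the tray, the tray pushed fully home and the hook standing on its mat, and do not disturb the other things on the bench.

Things in the scene. Friction and masses are not known exactly. Their poses are not given: they have to be found in the camera images.
- board: fixed dark steel marking-out board, 300 x 460 x 8 mm. Origin: centre of its underside on the bench; +x points away from the robot, across the scribed line; +y along the line. Its place and yaw vary.
- line (a point): middle of the single white scribed line on the board's top face (height 8 mm). The line is 440 mm long and 1.5 mm wide, runs along the board's y; this point's axes are the board's axes (+x away from the robot). There is no stop or edge at the line.
- mat: fixed black rubber mat, 160 (x) x 75 (y) x 2 mm, where the hook stands at the start. Origin: centre of its underside.
- hook: loose bent-steel tray hook, 160 g, standing on its own like a low staple: level bar 137 x 16 wide x 14 mm thick, its underside 45 mm above the hook's underside; a 10 x 10 mm prong points down at x = +60 mm, its tip level with the underside; a leg with a 50 mm wide flat foot at x = -65 mm. Origin: on the underside near the middle; x along the bar.
- hook_tip (a point): lower end of the hook's prong (hook frame: x = +60 mm, z = 0)
- hook_grip (a point): where to grip the hook's bar from above, across its 16 mm width: the centre of the bar's thickness, near its balance point (hook frame: x = -10 mm, z = 52 mm)
- case: fixed grey low parts case, 210 deep x 250 wide x 78 mm high, open at the front, which faces the robot. Origin: centre of its underside; +x points into the case, away from the robot; front at x = -105 mm. Its place and yaw vary.
- tray (a joint): how far the tray is out of the case, m: 0 fully home, 0.16 at its end stop; slides along the case's -x with about 2.5 N of friction and stays where it is left. The tray is an open plastic box 190 x 230 mm with 5 mm walls; its rim is 48 mm above the bench and its floor 13 mm.
- tray_hole (a point): centre of the finger hole, at the top face (44 mm above the bench) of the flat steel tongue on the tray's front. Hole 26 x 26 mm, straight down through the tongue, free air below. Tongue 8 mm thick, 46 mm wide, 46 mm out from the tray's front face; its front edge is 22 mm nearer the robot than the hole's centre. Moves with the tray; axes as the case's.
- tray_floor (a point): centre of the tray's inner floor (13 mm above the bench); moves with the tray; axes as the case's. The blocks stand in one row 30 mm nearer the tray's front than this point, about 70 mm apart.
- carrier1: loose square flat aluminium carrier plate, 90 x 90 x 16 mm, about 330 g, four small dark dots near its corners; lies on the board short of the line (absent in some runs: 2 or 3 are there). Too wide to grip. Origin: centre of its underside; +x roughly away from the robot, its far edge at x = +45 mm.
- carrier2: loose square flat aluminium carrier plate, 90 x 90 x 16 mm, about 330 g, four small dark dots near its corners; lies on the board short of the line (absent in some runs: 2 or 3 are there). Too wide to grip. Origin: centre of its underside; +x roughly away from the robot, its far edge at x = +45 mm.
- carrier3: loose square flat aluminium carrier plate, 90 x 90 x 16 mm, about 330 g, four small dark dots near its corners; lies on the board short of the line (absent in some runs: 2 or 3 are there). Too wide to grip. Origin: centre of its underside; +x roughly away from the robot, its far edge at x = +45 mm.
- block1: loose bored-out plain steel bearing block, 40 (x) x 50 (y) x 45 mm high, about 300 g, with a dark round bore on top; stands in the tray at the start, its 40 mm direction along the tray's travel. All three are alike. Origin: centre of its underside.
- block2: loose bored-out plain steel bearing block, 40 (x) x 50 (y) x 45 mm high, about 300 g, with a dark round bore on top; stands in the tray at the start, its 40 mm direction along the tray's travel. All three are alike. Origin: centre of its underside.
- block3: loose bored-out plain steel bearing block, 40 (x) x 50 (y) x 45 mm high, about 300 g, with a dark round bore on top; stands in the tray at the start, its 40 mm direction along the tray's travel. All three are alike. Origin: centre of its underside.
- screwdriver: bystander: screwdriver lying on the bench near the robot; leave it alone
- jar: bystander: jar standing on the case's top; leave it alone
- collar: bystander: steel ring 64 mm across, on the bench; leave it alone
- thumbnut: bystander: small dark knurled nut, 32 mm across and 24 mm high, on the board beyond the line; leave it alone
- oil: bystander: white oil bottle, 120 mm high; leave it alone
- wrench: bystander: wrench on the bench beyond the board; leave it alone
There are look-alikes about, which are no part of the job. What is shaped like the carrier2 but green or yellow is not meant.

How it is judged (in metres and radians):
On the way, in this order (a step that is already met when the one before it is completed fails the run):
1. the hook's prong is down in the tray's finger hole while the tray is still in (x of hook_tip in the frame of tray_hole between -0.013 and 0.013 m and y of hook_tip in the frame of tray_hole between -0.013 and 0.013 m and z of hook_tip in the frame of tray_hole below -0.008 m and value of joint tray below 0.03 m), for 0.1 s.
2. the tray is drawn out at least 100 mm with the hook still in its hole (x of hook_tip in the frame of tray_hole between -0.013 and 0.013 m and y of hook_tip in the frame of tray_hole between -0.013 and 0.013 m and z of hook_tip in the frame of tray_hole below -0.008 m and value of joint tray above 0.1 m), for 0.1 s.
3. one block stands on each carrier (((x of block1 in the frame of carrier1 between -0.018 and 0.018 m and y of block1 in the frame of carrier1 between -0.018 and 0.018 m and z of block1 in the frame of carrier1 between 0.012 and 0.02 m and angle between block1's own z axis and vertical below 0.12 rad) or (x of block2 in the frame of carrier1 between -0.018 and 0.018 m and y of block2 in the frame of carrier1 between -0.018 and 0.018 m and z of block2 in the frame of carrier1 between 0.012 and 0.02 m and angle between block2's own z axis and vertical below 0.12 rad) or (x of block3 in the frame of carrier1 between -0.018 and 0.018 m and y of block3 in the frame of carrier1 between -0.018 and 0.018 m and z of block3 in the frame of carrier1 between 0.012 and 0.02 m and angle between block3's own z axis and vertical below 0.12 rad)) and ((x of block1 in the frame of carrier2 between -0.018 and 0.018 m and y of block1 in the frame of carrier2 between -0.018 and 0.018 m and z of block1 in the frame of carrier2 between 0.012 and 0.02 m and angle between block1's own z axis and vertical below 0.12 rad) or (x of block2 in the frame of carrier2 between -0.018 and 0.018 m and y of block2 in the frame of carrier2 between -0.018 and 0.018 m and z of block2 in the frame of carrier2 between 0.012 and 0.02 m and angle between block2's own z axis and vertical below 0.12 rad) or (x of block3 in the frame of carrier2 between -0.018 and 0.018 m and y of block3 in the frame of carrier2 between -0.018 and 0.018 m and z of block3 in the frame of carrier2 between 0.012 and 0.02 m and angle between block3's own z axis and vertical below 0.12 rad)) and ((x of block1 in the frame of carrier3 between -0.018 and 0.018 m and y of block1 in the frame of carrier3 between -0.018 and 0.018 m and z of block1 in the frame of carrier3 between 0.012 and 0.02 m and angle between block1's own z axis and vertical below 0.12 rad) or (x of block2 in the frame of carrier3 between -0.018 and 0.018 m and y of block2 in the frame of carrier3 between -0.018 and 0.018 m and z of block2 in the frame of carrier3 between 0.012 and 0.02 m and angle between block2's own z axis and vertical below 0.12 rad) or (x of block3 in the frame of carrier3 between -0.018 and 0.018 m and y of block3 in the frame of carrier3 between -0.018 and 0.018 m and z of block3 in the frame of carrier3 between 0.012 and 0.02 m and angle between block3's own z axis and vertical below 0.12 rad))), for 0.2 s.
At the end, for the whole second after the job is handed in: Each carrier's far edge within 3.5 mm of the line and parallel to 0.05 rad, flat, within 200 mm of line's middle; one upright block within 18 mm of each carrier's centre; spares in tray, tray within 12 mm of home; hook upright within 50 x 35 mm of the mat's centre; all at rest (all of step 3 and x of carrier1 in the frame of line between -0.0485 and -0.0415 m and angle between the x axis of each of carrier1, carrier2, carrier3 and the x axis of line, either way round below 0.05 rad and y of carrier1 in the frame of line between -0.2 and 0.2 m and angle between each of carrier1, carrier2, carrier3's own z axis and vertical below 0.06 rad and linear speed of each of carrier1, carrier2, carrier3, block1, block2, block3, hook below 0.01 m/s and x of carrier2 in the frame of line between -0.0485 and -0.0415 m and y of carrier2 in the frame of line between -0.2 and 0.2 m and x of carrier3 in the frame of line between -0.0485 and -0.0415 m and y of carrier3 in the frame of line between -0.2 and 0.2 m and ((x of block1 in the frame of carrier1 between -0.018 and 0.018 m and y of block1 in the frame of carrier1 between -0.018 and 0.018 m and z of block1 in the frame of carrier1 between 0.012 and 0.02 m and angle between block1's own z axis and vertical below 0.12 rad) or (x of block1 in the frame of carrier2 between -0.018 and 0.018 m and y of block1 in the frame of carrier2 between -0.018 and 0.018 m and z of block1 in the frame of carrier2 between 0.012 and 0.02 m and angle between block1's own z axis and vertical below 0.12 rad) or (x of block1 in the frame of carrier3 between -0.018 and 0.018 m and y of block1 in the frame of carrier3 between -0.018 and 0.018 m and z of block1 in the frame of carrier3 between 0.012 and 0.02 m and angle between block1's own z axis and vertical below 0.12 rad) or (x of block1 in the frame of tray_floor between -0.095 and 0.095 m and y of block1 in the frame of tray_floor between -0.115 and 0.115 m and z of block1 in the frame of tray_floor between -0.005 and 0.03 m)) and ((x of block2 in the frame of carrier1 between -0.018 and 0.018 m and y of block2 in the frame of carrier1 between -0.018 and 0.018 m and z of block2 in the frame of carrier1 between 0.012 and 0.02 m and angle between block2's own z axis and vertical below 0.12 rad) or (x of block2 in the frame of carrier2 between -0.018 and 0.018 m and y of block2 in the frame of carrier2 between -0.018 and 0.018 m and z of block2 in the frame of carrier2 between 0.012 and 0.02 m and angle between block2's own z axis and vertical below 0.12 rad) or (x of block2 in the frame of carrier3 between -0.018 and 0.018 m and y of block2 in the frame of carrier3 between -0.018 and 0.018 m and z of block2 in the frame of carrier3 between 0.012 and 0.02 m and angle between block2's own z axis and vertical below 0.12 rad) or (x of block2 in the frame of tray_floor between -0.095 and 0.095 m and y of block2 in the frame of tray_floor between -0.115 and 0.115 m and z of block2 in the frame of tray_floor between -0.005 and 0.03 m)) and ((x of block3 in the frame of carrier1 between -0.018 and 0.018 m and y of block3 in the frame of carrier1 between -0.018 and 0.018 m and z of block3 in the frame of carrier1 between 0.012 and 0.02 m and angle between block3's own z axis and vertical below 0.12 rad) or (x of block3 in the frame of carrier2 between -0.018 and 0.018 m and y of block3 in the frame of carrier2 between -0.018 and 0.018 m and z of block3 in the frame of carrier2 between 0.012 and 0.02 m and angle between block3's own z axis and vertical below 0.12 rad) or (x of block3 in the frame of carrier3 between -0.018 and 0.018 m and y of block3 in the frame of carrier3 between -0.018 and 0.018 m and z of block3 in the frame of carrier3 between 0.012 and 0.02 m and angle between block3's own z axis and vertical below 0.12 rad) or (x of block3 in the frame of tray_floor between -0.095 and 0.095 m and y of block3 in the frame of tray_floor between -0.115 and 0.115 m and z of block3 in the frame of tray_floor between -0.005 and 0.03 m)) and value of joint tray below 0.012 m and x of hook in the frame of mat between -0.05 and 0.05 m and y of hook in the frame of mat between -0.035 and 0.035 m and height (world z) of hook below 0.012 m and angle between hook's own z axis and vertical below 0.1 rad); the robot touches nothing.
It fails at once if a bystander (screwdriver, jar, collar, nut, oil bottle, wrench) is moved more than 40 mm (distance of any of screwdriver, jar, collar, thumbnut, oil, wrench from where it was at the start of the episode above 0.04 m).
Of carrier1, carrier2, carrier3 only 2 to 3 are there at a start; the rules pass over those that are not, and their reading is None.
At some moment in a run one of carrier1, carrier2, carrier3 may be knocked a few centimetres aside while the robot is not near it.
It also fails if it takes over 210 s, if anything falls off the work surface, if the arm or the gripper's body presses on something with over 40 N, if the wrist force passes 120 N, or if a joint passes its speed limit or range.

## Working session

There is one attempt and no reset: what is moved stays moved. The work goes in short steps, Python scripts to look and compute and a tool call to move; the robot and the scene stay as the last step left them, time stands still between calls to the robot, and variables do not carry over. Pictures are saved under pics/ and viewed, at most 14 in all, crops included, and the job is handed in when it is done.

Besides the shell and the picture viewer there is one more tool, called after "Emit:" as name(argument=value, ...), one argument or row to a line, values as JSON. step_arm: Moves the arm, as the interface text tells. Its arguments: {"type":"object","properties":{"plan":{"type":"array","items":{"type":"array","items":{"type":"number","minimum":-1,"maximum":1}}}},"required":["plan"]}

```bash
ls; mkdir -p pics
cat > h.py <<'E'
import numpy as np, cv2
from scipy.spatial.transform import Rotation as R
from workcell import get_obs, vision, ctrl
def grab(name, f=None):
    im=vision.get_image(name); np.savez('/tmp/%s.npz'%name,**im)
    if f: cv2.imwrite('pics/'+f, im['pixels'][:,:,::-1])
    return im
def load(name): return dict(np.load('/tmp/%s.npz'%name))
def ray(im,u,v):
    K=np.array([[im['fx'],0,im['cx']],[0,im['fy'],im['cy']],[0,0,1]],float)
    p=cv2.undistortPoints(np.array([[[u,v]]],float),K,np.array([float(im['k1']),0,0,0]))[0,0]
    return np.array([p[0],p[1],1.])
def atz(im,u,v,z):
    T=im['T']; d=T[:3,:3]@ray(im,u,v); o=T[:3,3]
    return o+d*(z-o[2])/d[2]
def dep(im,u,v):
    d=float(im['depth'][int(round(v)),int(round(u))]); T=im['T']
    return T[:3,:3]@(ray(im,u,v)*d)+T[:3,3]
def proj(im,P):
    T=np.linalg.inv(im['T']); p=T[:3,:3]@np.array(P,float)+T[:3,3]; x,y=p[0]/p[2],p[1]/p[2]
    s=1+float(im['k1'])*(x*x+y*y); return im['fx']*x*s+im['cx'],im['fy']*y*s+im['cy']
def crop(im,u0,v0,w,h,k,f): cv2.imwrite('pics/'+f,cv2.resize(im['pixels'][v0:v0+h,u0:u0+w,::-1],None,fx=k,fy=k,interpolation=cv2.INTER_CUBIC))
E
python3 - <<'E'
from h import *
for n in('top','side'):
    im=grab(n,n+'0.png'); print(n,im['fx'],im['fy'],im['cx'],im['cy'],im['k1']); print(np.round(im['T'],3))
o=get_obs(); print(o)
E
```

```text
pics
top 499.9654527003688 499.9654527003688 321.0297804694369 195.0319812540293 -0.08510817103621848
[[-1.300000e-02 -9.880000e-01  1.550000e-01  2.628690e+02]
 [-1.000000e+00  1.600000e-02  1.700000e-02  2.224900e+01]
 [-1.900000e-02 -1.540000e-01 -9.880000e-01  1.626514e+03]
 [ 0.000000e+00  0.000000e+00  0.000000e+00  1.000000e+00]]
side 487.6844615754437 487.6844615754437 324.72344902773216 199.71010623463243 0.03176018380190865
[[-7.910000e-01 -4.600000e-01  4.030000e-01 -2.584050e+02]
 [-6.120000e-01  5.920000e-01 -5.240000e-01  1.039809e+03]
 [ 3.000000e-03 -6.610000e-01 -7.500000e-01  1.486430e+03]
 [ 0.000000e+00  0.000000e+00  0.000000e+00  1.000000e+00]]
{'t': 0.1, 'qpos': array([-1.14199483e+00,  4.23757944e-01,  1.63058595e+00, -1.19572737e-05,
        1.08857356e+00, -1.89959404e-02]), 'qvel': array([-0.00047295,  0.00103449, -0.00125677,  0.00095818,  0.00090618,
        0.00062545]), 'joint_torque': array([ 2.53239887e-04, -5.45615315e+01, -2.74325877e+01,  6.45283889e-02,
        1.88026205e-02, -4.82318569e-05]), 'ee_pos': array([ 270.41564787, -562.88548423,  186.2943478 ]), 'orientation': array([-3.06191147e+00, -6.97257291e-01,  4.39528683e-04]), 'ft_force': array([ 0.44819254, -0.10551005,  0.50380482]), 'moment': array([ 0.04604052, -0.00565909,  0.0355793 ]), 'grasp_force': 0.0, 'width': 87.61265181008787}
```

View pics/top0.png

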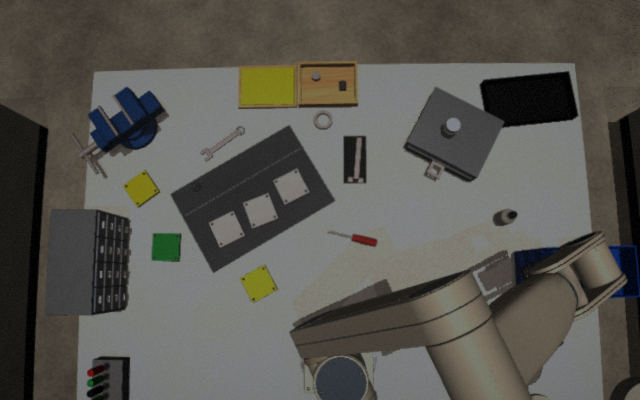

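View pics/side0.png

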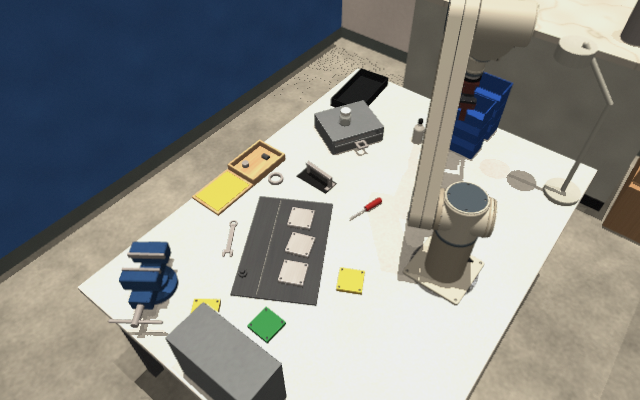

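Run:
```python
from h import *
im=load('top')
crop(im,165,120,180,150,4,'board0.png')
a=cv2.resize(im['pixels'][130:190,335:375,::-1],None,fx=8,fy=8,interpolation=cv2.INTER_CUBIC)
b=cv2.resize(im['pixels'][130:190,405:455,::-1],None,fx=8,fy=8,interpolation=cv2.INTER_CUBIC)
cv2.imwrite('pics/hooktong.png',np.hstack([a,b]))
for q in [(226,230),(260,210),(292,186)]: print(atz(im,*q,24),dep(im,*q))
print(dep(im,355,150),dep(im,433,171), dep(im,470,110))
```

```text
[404.25749652 358.16255843  24.        ] [403.94830723 357.42797972  27.50439667]
[467.82776572 247.95862053  24.        ] [468.6089609  248.81890687  17.89204742]
[545.09090094 143.70665302  24.        ] [546.15609009 144.16506926  17.95162867]
[654.89405781 -62.67649002  52.55674261] [ 5.92423692e+02 -3.22783930e+02  2.25917530e-02] [ 777.87832535 -438.57247552   73.03451319]
```

View pics/board0.png

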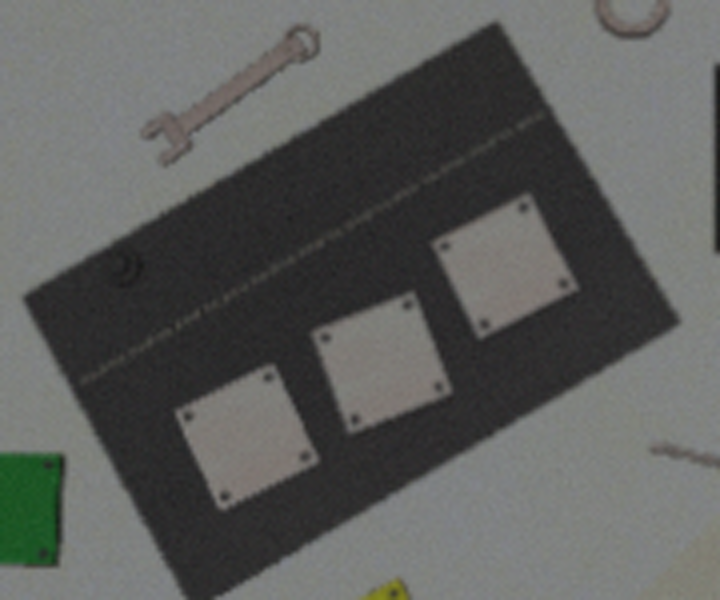

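View pics/hooktong.png

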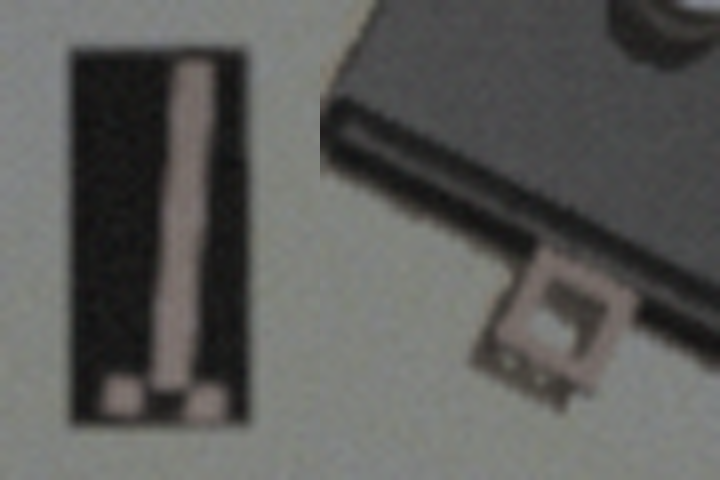

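Top picture: three bare-aluminium plates at pixels (226,230), (260,210) and (292,186) are the carriers. Look-alikes are yellow (142,188), yellow (258,283) and green (166,247), rejected by colour, and the close crop confirms the choice. The hook is at (355,160) with its foot towards the robot, the tongue hole at about (433,170), and the line runs from (186,215) to (301,149).

```bash
cat >> h.py <<'E'
def pts(im,m,z):
    v,u=np.nonzero(m); return np.array([atz(im,a,b,z)[:2] for a,b in zip(u,v)],np.float32)
def carriers(im,box=(165,120,345,285),thr=None):
    p=im['pixels'].astype(int); m=np.zeros(p.shape[:2],np.uint8); u0,v0,u1,v1=box
    g=p.min(2); m[v0:v1,u0:u1]=(g[v0:v1,u0:u1]>(thr or 95)); m=cv2.morphologyEx(m,cv2.MORPH_CLOSE,np.ones((3,3)))
    n,l,s,c=cv2.connectedComponentsWithStats(m,connectivity=4); out=[]
    for i in range(1,n):
        if 500<s[i,4]<1400:
            cs,_=cv2.findContours((l==i).astype(np.uint8),0,1); w=np.array([atz(im,*q[0],24)[:2] for q in max(cs,key=len)],np.float32)
            out.append((c[i],s[i,4],cv2.minAreaRect(w)))
    return out
E
python3 - <<'E'
from h import *
im=load('top'); g=im['pixels'].min(2)
print(g[230,226],g[250,300],g[200,230],g[120,150])
for c in carriers(im): print(np.round(c[0],1),c[1],np.round(np.array(c[2][0]),1),np.round(c[2][1],1),round(c[2][2],2))
# line: crop ends
P=[atz(im,165+x/4,120+y/4,8)[:2] for x,y in((82,382),(545,115),(314,248))]
print('line',np.round(P,1))
d=P[0]-P[1]; print('len',np.hypot(*d),'y-dir angle',np.degrees(np.arctan2(d[1],d[0])))
print('board far corners',[np.round(atz(im,165+x/4,120+y/4,8),1) for x,y in((25,297),(497,22),(680,320))])
H=lambda x,y:(335+x/8,130+y/8); G=lambda x,y:(405+(x-320)/8,130+y/8)
print('hook ends',[np.round(atz(im,*H(*q),59),1) for q in((195,60),(169,388))],'feet',[np.round(atz(im,*H(*q),4),1) for q in((123,397),(207,403))])
print('mat',[np.round(atz(im,*H(*q),2),1) for q in((72,48),(245,48),(248,425),(72,425))])
print('tongue',[np.round(atz(im,*G(*q),44),1) for q in((541,247),(638,295),(592,390),(498,340))])
print('hole',[np.round(atz(im,*G(*q),44),1) for q in((553,278),(607,305),(578,358),(527,328))])
E
```

```text
118 126 43 12
[290.6 186. ] 688 [545.1 147.6] [86.  86.2] 26.15
[259.9 210.2] 701 [467.5 248.1] [86.4 86.9] 20.34
[226.3 228.8] 723 [408.8 357.6] [86.6 87.7] 25.97
line [[455.1 497.2]
 [673.4 113.6]
 [564.  305.6]]
len 441.28350275315154 y-dir angle 119.64287923807187
board far corners [array([526.8, 547.5,   8. ]), array([754.5, 153.5,   8. ]), array([499.2,   4.3,   8. ])]
hook ends [array([694.6, -77.5,  59. ]), array([559.9, -63.7,  59. ])] feet [array([566.9, -47.6,   4. ]), array([563.8, -82.2,   4. ])]
mat [array([716.4, -29.7,   2. ]), array([ 715.1, -102.2,    2. ]), array([554.7, -99. ,   2. ]), array([555.8, -26.4,   2. ])]
tongue [array([ 617. , -313.9,   44. ]), array([ 596.6, -352.3,   44. ]), array([ 557.8, -331.6,   44. ]), array([ 578.9, -294.6,   44. ])]
hole [array([ 604.1, -318.1,   44. ]), array([ 592.6, -339.5,   44. ]), array([ 571. , -326.6,   44. ]), array([ 583.6, -306.6,   44. ])]
```

```bash
cat >> h.py <<'E'
def go(x,y,z,adeg,p0=None,a0=None):
    """prints turn units (about tool z) then shift units in tool axes after turning; chainable"""
    o=get_obs(); M=R.from_rotvec(o['orientation']).as_matrix()
    cur=np.degrees(np.arctan2(M[1,0],M[0,0])) if a0 is None else a0
    p=o['ee_pos'] if p0 is None else np.array(p0,float)
    t=-np.radians((adeg-cur+180)%360-180)/.12; a=np.radians(adeg)
    F=np.array([[np.cos(a),np.sin(a),0],[np.sin(a),-np.cos(a),0],[0,0,-1]])
    print('to',np.round([x,y,z,adeg],1),'turn %.2f'%t,'shift',np.round(F.T@(np.array([x,y,z])-p)/50,3))
    return (x,y,z),adeg
def st():
    o=get_obs(); M=R.from_rotvec(o['orientation']).as_matrix()
    print('t%.1f'%o['t'],'pos',np.round(o['ee_pos'],1),'a %.2f'%np.degrees(np.arctan2(M[1,0],M[0,0])),'tilt %.3f'%np.arccos(-M[2,2]),'F',np.round(o['ft_force'],1),'w %.1f g %.1f'%(o['width'],o['grasp_force']),'q',np.round(o['qpos'],2))
E
python3 - <<'E'
from h import *
im=load('top'); st()
# case yaw from front top edge & top outline
hsv=im['pixels'].astype(int); m=np.zeros((400,640),np.uint8)
d=im['depth']; 
sub=np.zeros((400,640),np.uint8)
for v in range(80,190):
    for u in range(398,510):
        if d[v,u]>0:
            sub[v,u]= 55<dep(im,u,v)[2]
sub=cv2.morphologyEx(sub,cv2.MORPH_OPEN,np.ones((5,5)))
cs,_=cv2.findContours(sub,0,1); c=max(cs,key=cv2.contourArea)
w=np.array([atz(im,*q[0],78)[:2] for q in c],np.float32); print(cv2.minAreaRect(w))
p=go(618.5,-68.4,150,-5.85); go(618.5,-68.4,33,-5.85,*p)
E
```

```text
t0.1 pos [ 270.4 -562.9  186.3] a 25.66 tilt 0.001 F [ 0.4 -0.1  0.5] w 87.6 g 0.0 q [-1.14  0.42  1.63 -0.    1.09 -0.02]
((705.3422241210938, -385.52044677734375), (249.3460693359375, 213.11692810058594), 60.72990798950195)
to [618.5 -68.4 150.   -5.8] turn 4.58 shift [  5.917 -10.548   0.726]
to [618.5 -68.4  33.   -5.8] turn -0.00 shift [0.   0.   2.34]
```

Emit:
step_arm(
  plan=[
    [1,0,0,0,0,0,0.92],
    [1,0,0,0,0,0,0.92],
    [1,0,0,0,0,0,0.92],
    [1,0,0,0,0,0,0.92],
    [1,0,0,0,0,0,0.9],
    [1,0.54,-0.96,0,0,0,0],
    [1,0.54,-0.96,0,0,0,0],
    [1,0.54,-0.96,0,0,0,0],
    [1,0.54,-0.96,0,0,0,0],
    [1,0.54,-0.96,0,0,0,0],
    [1,0.54,-0.96,0,0,0,0],
    [1,0.54,-0.96,0,0,0,0],
    [1,0.54,-0.96,0,0,0,0],
    [1,0.54,-0.96,0,0,0,0],
    [1,0.54,-0.96,0,0,0,0],
    [1,0.52,-0.95,0,0,0,0],
    [1,0,0,0.7,0,0,0],
    [1,0,0,0,0,0,0],
    [1,0,0,0,0,0,0],
  ],
)

```text
t: 2.48
ee_pos: [618.6, -69.1, 152.4]
orientation: [3.137, -0.161, -0.0]
ft_force: [0.1, 0.0, 0.5]
width: 87.6
grasp_force: 0.0
```

Run:
```python
from h import *
st(); go(618.5,-68.4,33,-5.85)
```

```text
t2.5 pos [618.6 -69.1 152.4] a -5.87 tilt 0.000 F [0.1 0.  0.5] w 87.6 g 0.0 q [-0.13  0.46  1.66 -0.    1.02  1.54]
to [618.5 -68.4  33.   -5.8] turn -0.00 shift [-0.003 -0.014  2.389]
```

Emit:
step_arm(
  plan=[
    [1,0,-0.014,0.6,0,0,0],
    [1,0,0,0.6,0,0,0],
    [1,0,0,0.6,0,0,0],
    [1,0,0,0.4,0,0,0],
    [1,0,0,0.19,0,0,0],
    [1,0,0,0,0,0,0],
    [-1,0,0,0,0,0,0],
    [-1,0,0,0,0,0,0],
    [-1,0,0,0,0,0,0],
    [-1,0,0,0,0,0,0],
    [-1,0,0,0,0,0,0],
    [-1,0,0,0,0,0,0],
  ],
)

```text
t: 3.98
ee_pos: [618.7, -67.9, 32.5]
orientation: [-3.138, 0.16, 0.0]
ft_force: [0.6, 0.4, -0.2]
width: 31.5
grasp_force: 0.0
```

Run:
```python
from h import *
st()
```

```text
t4.0 pos [618.7 -67.9  32.5] a -5.83 tilt 0.000 F [ 0.6  0.4 -0.2] w 31.5 g 0.0 q [-0.13  0.62  1.72  0.    0.8   1.54]
```

Emit:
step_arm(
  plan=[
    [-1,0,0,0,0,0,0],
    [-1,0,0,0,0,0,0],
    [-1,0,0,0,0,0,0],
    [-1,0,0,0,0,0,0],
    [-1,0,0,-0.3,0,0,0],
    [-1,0,0,-0.5,0,0,0],
    [-1,0,0,-0.5,0,0,0],
    [-1,0,0,-0.4,0,0,0],
    [-1,0,0,0,0,0,0],
  ],
)

```text
t: 5.1
ee_pos: [620.2, -68.1, 119.7]
orientation: [3.137, -0.16, 0.006]
ft_force: [0.3, -0.3, 0.4]
width: 0.3
grasp_force: 0.0
```

Run:
```python
from h import *
st(); p=go(527.8,-287.8,117.5,-29); go(527.8,-287.8,46,-29,*p)
```

```text
t5.1 pos [620.2 -68.1 119.7] a -5.83 tilt 0.004 F [ 0.3 -0.3  0.4] w 0.3 g 0.0 q [-0.13  0.5   1.68  0.    0.96  1.54]
to [ 527.8 -287.8  117.5  -29. ] turn 3.37 shift [0.514 4.738 0.044]
to [ 527.8 -287.8   46.   -29. ] turn -0.00 shift [0.   0.   1.43]
```

Run:
```python
from h import *
a=grab('top'); b=grab('side')
A=cv2.resize(a['pixels'][110:260,300:500,::-1],None,fx=2.5,fy=2.5,interpolation=2); 
u,v=map(int,proj(b,(620,-68,50))); print(u,v)
B=cv2.resize(b['pixels'][v-60:v+40,u-40:u+60,::-1],None,fx=3.75,fy=3.75,interpolation=2)
cv2.imwrite('pics/miss.png',np.hstack([A[:375,:420],B])); print(A.shape,B.shape)
```

```text
319 173
(375, 500, 3) (375, 375, 3)
```

View pics/miss.png

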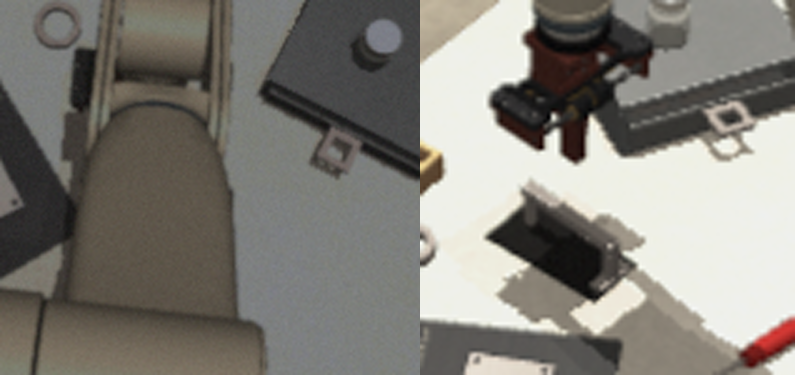

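Run:
```python
from h import *
b=load('side')
f=lambda p:tuple(np.round((np.array(proj(b,p))-(279,113))*3.75+(420,0)))
print('tcp',f((620.2,-68.1,119.7)),'hook top ends',f((695.8,-76.3,61)),f((561.1,-62.5,61)),'mid',f((628.5,-69.4,61)))
```

```text
tcp (np.float64(572.0), np.float64(179.0)) hook top ends (np.float64(523.0), np.float64(184.0)) (np.float64(612.0), np.float64(245.0)) mid (np.float64(567.0), np.float64(214.0))
```

Run:
```python
from h import *
b=load('side'); crop(b,285,95,75,100,6,'grip.png')
for z in (120,140,160): print(z,[round((q-o+.5)*6) for q,o in zip(proj(b,(620.2,-68.1,z)),(285,95))])
for v in (140,145,150,155): print(v,[np.round(dep(b,u,v)) for u in (317,319,321)])
```

```text
120 [210, 397]
140 [210, 376]
160 [210, 354]
140 [array([609., -40., 256.]), array([598., -38., 264.]), array([596., -47., 258.])]
145 [array([596., -23., 250.]), array([612., -56., 218.]), array([589., -39., 243.])]
150 [array([626., -60., 181.]), array([614., -58., 190.]), array([610., -65., 187.])]
155 [array([ 725., -183.,    5.]), array([616., -59., 161.]), array([612., -68., 156.])]
```

View pics/grip.png

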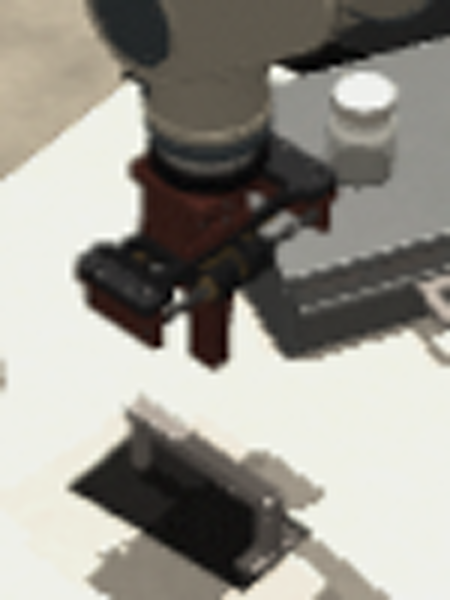

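The side view (grip.png) shows the hook still standing undisturbed. The shut fingertips are at crop (210,365), which puts them at z≈150 while the state reports 120. So the true tips are about 30 mm higher than reported, and I closed above the bar. I'll go lower, which is safe either way, and watch the force.

Emit:
step_arm(
  plan=[
    [1,0,0,0,0,0,0],
    [1,0,0,0,0,0,0],
    [1,0,0,0,0,0,0],
    [1,0,0,0,0,0,0],
    [1,0,0,0,0,0,0],
    [1,0,0,0,0,0,0],
    [1,0,0,0,0,0,0],
    [1,0,0,0,0,0,0],
    [1,-0.03,0,0.6,0,0,0],
    [1,0,0,0.6,0,0,0],
    [1,0,0,0.4,0,0,0],
    [1,0,0,0.3,0,0,0],
    [1,0,0,0.2,0,0,0],
    [1,0,0,0.1,0,0,0],
    [1,0,0,0,0,0,0],
  ],
)

```text
t: 7.08
ee_pos: [617.4, -67.8, 7.5]
orientation: [3.138, -0.16, 0.0]
ft_force: [0.5, -0.1, -0.1]
width: 87.9
grasp_force: 0.0
```

Run:
```python
from h import *
st(); b=grab('side'); crop(b,285,120,75,80,7,'grip2.png')
for z in (10,40,54): print(z,[round((q-o+.5)*7) for q,o in zip(proj(b,(618.7,-68,z)),(285,120))])
```

```text
t7.1 pos [617.4 -67.8   7.5] a -5.83 tilt 0.000 F [ 0.5 -0.1 -0.1] w 87.9 g 0.0 q [-0.13  0.66  1.73 -0.    0.76  1.54]
10 [248, 423]
40 [248, 387]
54 [248, 371]
```

View pics/grip2.png

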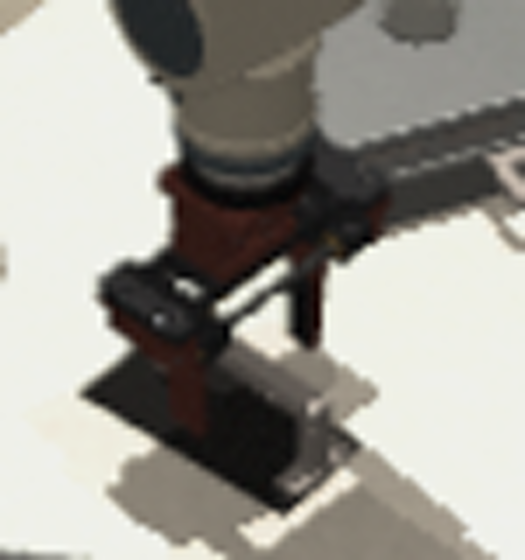

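Fingertips are at crop (192,435) and (310,345), so their midpoint is at z≈38 with 7.5 reported. The +30 mm offset is confirmed, and the bar lies between the fingers. Closing.

Emit:
step_arm(
  plan=[
    [1,0,0,0.06,0,0,0],
    [-1,0,0,0,0,0,0],
    [-1,0,0,0,0,0,0],
    [-1,0,0,0,0,0,0],
    [-1,0,0,0,0,0,0],
    [-1,0,0,0,0,0,0],
    [-1,0,0,0,0,0,0],
    [-1,0,0,0,0,0,0],
    [-1,0,0,0,0,0,0],
    [-1,0,0,0,0,0,0],
    [-1,0,0,0,0,0,0],
    [-1,0,0,0,0,0,0],
    [-1,0,0,-0.1,0,0,0],
    [-1,0,0,-0.3,0,0,0],
    [-1,0,0,-0.5,0,0,0],
    [-1,0,0,-0.5,0,0,0],
    [-1,0,0,-0.3,0,0,0],
    [-1,0,0,0,0,0,0],
  ],
)

```text
t: 9.38
ee_pos: [618.3, -67.9, 91.1]
orientation: [3.137, -0.16, 0.004]
ft_force: [0.2, -0.4, -0.7]
width: 16.2
grasp_force: 30.0
```

Run:
```python
from h import *
st(); p=go(527.8,-287.8,88.7,-29); go(527.8,-287.8,15,-29,*p)
```

```text
t9.4 pos [618.3 -67.9  91.1] a -5.83 tilt 0.003 F [ 0.2 -0.4 -0.7] w 16.2 g 30.0 q [-0.13  0.54  1.7   0.    0.9   1.54]
to [ 527.8 -287.8   88.7  -29. ] turn 3.37 shift [0.55  4.723 0.048]
to [ 527.8 -287.8   15.   -29. ] turn -0.00 shift [0.    0.    1.474]
```

Emit:
step_arm(
  plan=[
    [-1,0,0,0,0,0,0.7],
    [-1,0,0,0,0,0,0.9],
    [-1,0,0,0,0,0,0.9],
    [-1,0,0,0,0,0,0.87],
    [-1,0.06,0.47,0,0,0,0],
    [-1,0.08,0.71,0,0,0,0],
    [-1,0.08,0.71,0,0,0,0],
    [-1,0.08,0.71,0,0,0,0],
    [-1,0.08,0.71,0,0,0,0],
    [-1,0.08,0.71,0,0,0,0],
    [-1,0.06,0.5,0,0,0,0],
    [-1,0.01,0.2,0,0,0,0],
    [-1,0,0,0,0,0,0],
    [-1,0,0,0,0,0,0],
  ],
)

```text
t: 11.12
ee_pos: [526.1, -286.4, 89.3]
orientation: [-3.042, 0.785, 0.001]
ft_force: [0.1, -0.2, -1.3]
width: 16.1
grasp_force: 30.0
```

Run:
```python
from h import *
st(); a=grab('top'); b=grab('side')
o=get_obs()['ee_pos']; tip=o+np.array([71*np.cos(np.radians(-29)),71*np.sin(np.radians(-29)),-2.7]); print('tip est',tip)
print(proj(b,tip),proj(b,(589,-321.7,44)),proj(a,(589,-321.7,44)))
u,v=map(int,proj(b,(589,-321.7,60)))
B=cv2.resize(b['pixels'][v-45:v+25,u-35:u+35,::-1],None,fx=6,fy=6,interpolation=2)
u2,v2=map(int,proj(a,(589,-321.7,44))); A=cv2.resize(a['pixels'][v2-35:v2+35,u2-30:u2+30,::-1],None,fx=6,fy=6,interpolation=2)
cv2.imwrite('pics/hole.png',np.hstack([B,A])); print(u,v,u2,v2)
```

```text
t11.1 pos [ 526.1 -286.4   89.3] a -28.95 tilt 0.000 F [ 0.1 -0.2 -1.3] w 16.1 g 30.0 q [-0.52  0.51  1.75  0.    0.88  1.56]
tip est [ 588.43522847 -320.66951088   86.71970591]
(np.float64(361.50607559814284), np.float64(137.20467194616344)) (np.float64(360.95268758055255), np.float64(144.42366861544798)) (np.float64(435.454775104867), np.float64(169.29875799768823))
361 141 435 169
```

View pics/hole.png

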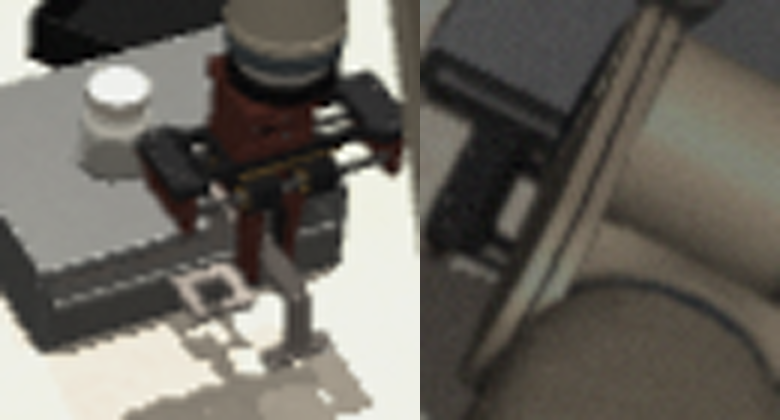

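The side crop shows the hole at (212,290), which matches the prediction, with the prong above it. Lowering.

Emit:
step_arm(
  plan=[
    [-1,0.01,0.02,0.3,0,0,0],
    [-1,0,0,0.3,0,0,0],
    [-1,0,0,0.2,0,0,0],
    [-1,0,0,0.15,0,0,0],
    [-1,0,0,0.15,0,0,0],
    [-1,0,0,0.15,0,0,0],
    [-1,0,0,0.15,0,0,0],
    [-1,0,0,0,0,0,0],
    [-1,0,0,0,0,0,0],
  ],
)

```text
t: 12.35
ee_pos: [526.2, -288.3, 19.6]
orientation: [3.041, -0.787, 0.0]
ft_force: [-0.4, 0.5, -1.6]
width: 15.4
grasp_force: 30.0
```

Emit:
step_arm(
  plan=[
    [-1,-0.1,0,0,0,0,0],
    [-1,-0.1,0,0,0,0,0],
    [-1,-0.2,0,0,0,0,0],
    [-1,-0.2,0,0,0,0,0],
    [-1,-0.2,0,0,0,0,0],
    [-1,-0.2,0,0,0,0,0],
    [-1,-0.2,0,0,0,0,0],
    [-1,-0.2,0,0,0,0,0],
    [-1,-0.2,0,0,0,0,0],
    [-1,-0.2,0,0,0,0,0],
    [-1,-0.2,0,0,0,0,0],
    [-1,-0.2,0,0,0,0,0],
    [-1,-0.2,0,0,0,0,0],
    [-1,-0.2,0,0,0,0,0],
    [-1,-0.2,0,0,0,0,0],
    [-1,-0.2,0,0,0,0,0],
    [-1,-0.1,0,0,0,0,0],
    [-1,0,0,0,0,0,0],
    [-1,0,0,0,0,0,0],
  ],
)

```text
t: 14.72
ee_pos: [389.9, -212.8, 19.3]
orientation: [-3.041, 0.787, 0.002]
ft_force: [-0.8, 0.7, -0.7]
width: 16.0
grasp_force: 30.0
```

Run:
```python
from h import *
st(); b=grab('side')
crop(b,300,90,100,90,6,'drawn.png')
```

```text
t14.7 pos [ 389.9 -212.8   19.3] a -29.00 tilt 0.001 F [-0.8  0.7 -0.7] w 16.0 g 30.0 q [-0.53  0.46  2.12 -0.    0.56  1.55]
```

View pics/drawn.png

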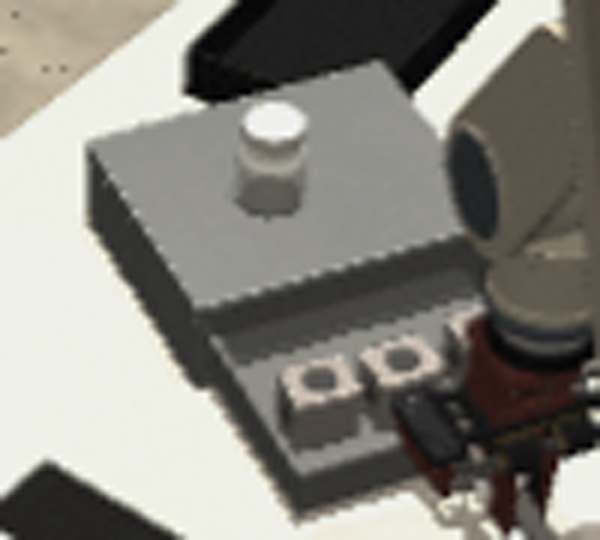

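The tray is out about 148 mm and three blocks are visible, with bores at crop (322,380), (402,358) and a third partly hidden. Lifting the hook and taking it back to the mat.

Emit:
step_arm(
  plan=[
    [-1,0.1,0,0,0,0,0],
    [-1,0,0,-0.2,0,0,0],
    [-1,0,0,-0.4,0,0,0],
    [-1,0,0,-0.5,0,0,0],
    [-1,0,0,-0.4,0,0,0],
    [-1,0,0,0,0,0,-0.5],
    [-1,0,0,0,0,0,-0.9],
    [-1,0,0,0,0,0,-0.9],
    [-1,0,0,0,0,0,-0.7],
    [-1,0,0,0,0,0,-0.37],
    [-1,0,0,0,0,0,0],
  ],
)

```text
t: 16.15
ee_pos: [394.9, -215.5, 95.0]
orientation: [3.137, -0.16, 0.0]
ft_force: [-0.0, 0.0, -1.7]
width: 16.1
grasp_force: 30.0
```

Run:
```python
from h import *
st(); p=go(617.4,-67.9,91,-5.83); go(617.4,-67.9,5.5,-5.83,*p)
```

```text
t16.1 pos [ 394.9 -215.5   95. ] a -5.85 tilt 0.000 F [-0.   0.  -1.7] w 16.1 g 30.0 q [-0.53  0.32  2.07 -0.    0.75  1.15]
to [617.4 -67.9  91.   -5.8] turn -0.00 shift [ 4.128 -3.389  0.08 ]
to [617.4 -67.9   5.5  -5.8] turn -0.00 shift [0.   0.   1.71]
```

Emit:
step_arm(
  plan=[
    [-1,0.3,-0.24,0,0,0,0],
    [-1,0.6,-0.5,0,0,0,0],
    [-1,0.7,-0.57,0,0,0,0],
    [-1,0.7,-0.57,0,0,0,0],
    [-1,0.7,-0.57,0,0,0,0],
    [-1,0.6,-0.5,0,0,0,0],
    [-1,0.4,-0.33,0,0,0,0],
    [-1,0.13,-0.11,0,0,0,0],
    [-1,0,0,0,0,0,0],
    [-1,0,0,0.5,0,0,0],
    [-1,0,0,0.5,0,0,0],
    [-1,0,0,0.4,0,0,0],
    [-1,0,0,0.2,0,0,0],
    [-1,0,0,0,0,0,0],
  ],
)

```text
t: 17.9
ee_pos: [616.9, -68.0, 13.9]
orientation: [-3.137, 0.16, 0.002]
ft_force: [-0.1, -0.0, -1.3]
width: 15.6
grasp_force: 30.0
```

Run:
```python
from h import *
st(); go(617.4,-67.9,4.8,-5.83)
```

```text
t17.9 pos [616.9 -68.   13.9] a -5.86 tilt 0.001 F [-0.1 -0.  -1.3] w 15.6 g 30.0 q [-0.13  0.65  1.73 -0.    0.77  1.54]
to [617.4 -67.9   4.8  -5.8] turn -0.00 shift [ 0.01  -0.003  0.183]
```

Emit:
step_arm(
  plan=[
    [-1,0,0,0.08,0,0,0],
    [-1,0,0,0.06,0,0,0],
    [-1,0,0,0.03,0,0,0],
    [-1,0,0,0.01,0,0,0],
    [-1,0,0,0,0,0,0],
    [1,0,0,0,0,0,0],
    [1,0,0,0,0,0,0],
    [1,0,0,0,0,0,0],
    [1,0,0,0,0,0,0],
    [1,0,0,0,0,0,0],
    [1,0,0,0,0,0,0],
    [1,0,0,0,0,0,0],
    [1,0,0,-0.5,0,0,0],
    [1,0,0,-0.8,0,0,0],
    [1,0,0,-0.8,0,0,0],
    [1,-0.8,-0.2,0,0,0,0],
    [1,-0.9,-0.2,0,0,0,0],
    [1,-0.9,-0.2,0,0,0,0],
    [1,-0.9,-0.2,0,0,0,0],
    [1,0,0,0,0,0,0],
  ],
)

```text
t: 20.4
ee_pos: [444.0, -9.5, 110.3]
orientation: [-3.138, 0.158, 0.004]
ft_force: [0.4, 1.0, 0.3]
width: 88.0
grasp_force: 0.0
```

Run:
```python
from h import *
st(); a=grab('top','top1.png')
```

```text
t20.4 pos [444.   -9.5 110.3] a -5.78 tilt 0.003 F [0.4 1.  0.3] w 88.0 g 0.0 q [-0.05  0.28  2.07  0.    0.79  1.62]
```

View pics/top1.png

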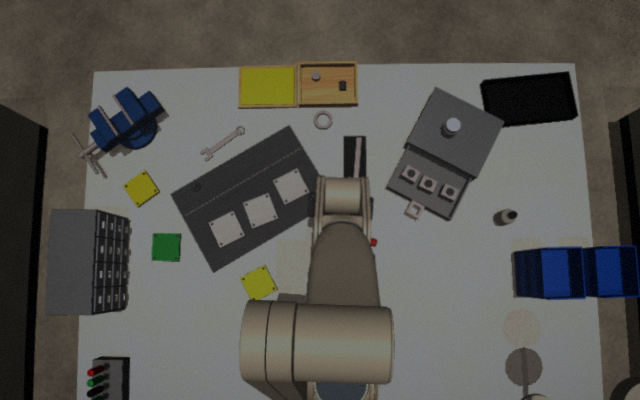

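Tray drawn out, block tops at (409,173), (428,184) and (450,191), and the hook is back on its mat at (358,155). Measuring the blocks, carriers and line by image code.

```bash
cat >> h.py <<'E'
def blocks(im,box,z,lo=100,hi=330):
    g=im['pixels'].min(2); m=np.zeros(g.shape,np.uint8); u0,v0,u1,v1=box
    s=g[v0:v1,u0:u1]; m[v0:v1,u0:u1]=s>95
    n,l,st_,c=cv2.connectedComponentsWithStats(m,connectivity=4); out=[]
    for i in range(1,n):
        if lo<st_[i,4]<hi:
            cs,_=cv2.findContours((l==i).astype(np.uint8),0,1); w=np.array([atz(im,*q[0],z)[:2] for q in max(cs,key=len)],np.float32)
            r=cv2.minAreaRect(w); out.append(r); print('blk',np.round(c[i],1),st_[i,4],np.round(r[0],1),np.round(r[1],1),round(r[2],1))
    return out
def line(im):
    """fit bright line points near the expected one on the board, world at z=8"""
    g=cv2.GaussianBlur(im['pixels'].astype(np.float32).mean(2),(3,3),0); P=[]
    A=np.array([456.3,498.4]); B=np.array([674.6,114.8]); n=np.array([.869,.4945])
    for t in np.linspace(.03,.97,120):
        q=A+(B-A)*t; ss=np.arange(-12,12.1,.5)
        val=np.array([g[tuple(int(round(k)) for k in proj(im,(*(q+s*n),8))[::-1])] for s in ss])
        w=np.clip(val-np.percentile(val,75),0,None)
        P.append(q+n*(w@ss/max(w.sum(),1e-6)))
    vx,vy,x,y=cv2.fitLine(np.array(P,np.float32),cv2.DIST_HUBER,0,.01,.01).ravel()
    if vy<0: vx,vy=-vx,-vy
    return np.array([x,y]),np.array([vx,vy])
E
python3 - <<'E'
from h import *
a=load('top')
blocks(a,(385,150,475,220),58,60,330)
for c in carriers(a): print(np.round(c[0],1),c[1],np.round(np.array(c[2][0]),1),np.round(c[2][1],1),round(c[2][2],2))
p,d=line(a); print('line',p,np.degrees(np.arctan2(d[1],d[0])))
E
```

```text
blk [421.7 212.9] 274 [ 438.5 -274.1] [109.1  46.5] 55.5
[290.6 186. ] 692 [544.8 148.2] [86.  87.7] 26.15
[259.9 210.2] 705 [467.4 247.9] [86.7 87.8] 21.2
[226.2 228.8] 725 [408.6 357.9] [86.6 88.4] 26.02
line [565.7903 309.635 ] 119.98601
```

Run:
```python
from h import *
a=load('top'); g=a['pixels'].min(2); print(g[184,420:438],g[173,400:418])
m=np.zeros_like(g)
sub=cv2.morphologyEx((g[160:203,396:466]>78).astype(np.uint8),cv2.MORPH_CLOSE,np.ones((5,5)))
n,l,s,c=cv2.connectedComponentsWithStats(sub,connectivity=4)
for i in range(1,n):
    if s[i,4]>50:
        cs,_=cv2.findContours((l==i).astype(np.uint8),0,1); w=np.array([atz(a,q[0][0]+396,q[0][1]+160,58)[:2] for q in max(cs,key=len)],np.float32)
        print(c[i]+[396,160],s[i,4],cv2.minAreaRect(w))
crop(a,380,140,100,80,8,'blk.png')
```

```text
[104 106 104 105  71  48  39  40  38  41  38  48  79 100 106 101  92  78] [ 68  60  93 103 108 109 105  71  46  43  36  42  43  39  48  88 102 100]
[413.07978142 184.61202186] 915 ((548.6990966796875, -256.1482238769531), (131.10577392578125, 137.35365295410156), 87.94740295410156)
[454.42481203 193.77819549] 266 ((505.0867004394531, -374.5447692871094), (81.13813781738281, 49.08156967163086), 68.48519897460938)
```

View pics/blk.png

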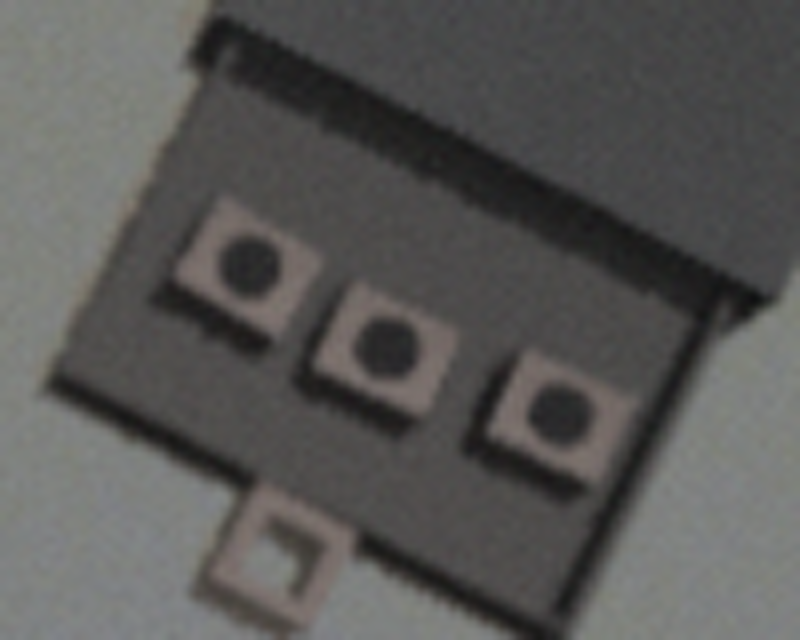

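Bore centres are at crop (250,266), (387,348) and (562,412).

Run:
```python
from h import *
a=load('top')
B=[atz(a,380+(x+.5)/8-.5,140+(y+.5)/8-.5,58) for x,y in((250,266),(387,348),(562,412))]
print(np.round(B,1)); d=B[0]-B[2]; print(np.hypot(*d[:2]),np.degrees(np.arctan2(d[1],d[0])))
h=[atz(a,380+(x+.5)/8-.5,140+(y+.5)/8-.5,44)[:2] for x,y in((270,483),(356,532),(305,628),(215,578))]; print('hole',np.mean(h,0),'out',np.hypot(*(np.mean(h,0)-[589,-321.7])))
st(); x,y=B[2][:2]
p=go(x,y,110,61); p=go(x,y,-9,61,*p); p=(x,y,90),61
go(545,148,95,61,*p)
```

```text
[[ 575.8 -239.    58. ]
 [ 541.7 -292.4   58. ]
 [ 514.8 -361.1   58. ]]
136.4956951243876 63.438828712857955
hole [ 460.99730415 -251.15635988] out 146.1543543860018
t20.4 pos [446.8 -10.  110.8] a -5.79 tilt 0.000 F [ 0.3 -0.6  0.4] w 87.7 g 0.0 q [-0.05  0.28  2.07 -0.    0.79  1.62]
to [ 514.8 -361.1  110.    61. ] turn -9.71 shift [-5.482  4.594  0.016]
to [ 514.8 -361.1   -9.    61. ] turn -0.00 shift [0.   0.   2.38]
to [545 148  95  61] turn -0.00 shift [ 9.198 -4.408 -0.1  ]
```

Emit:
step_arm(
  plan=[
    [1,0,0,0,0,0,-0.97],
    [1,0,0,0,0,0,-0.97],
    [1,0,0,0,0,0,-0.97],
    [1,0,0,0,0,0,-0.97],
    [1,0,0,0,0,0,-0.97],
    [1,0,0,0,0,0,-0.97],
    [1,0,0,0,0,0,-0.97],
    [1,0,0,0,0,0,-0.97],
    [1,0,0,0,0,0,-0.97],
    [1,0,0,0,0,0,-0.97],
    [1,-0.6,0.5,0,0,0,0],
    [1,-0.8,0.67,0,0,0,0],
    [1,-0.8,0.67,0,0,0,0],
    [1,-0.8,0.67,0,0,0,0],
    [1,-0.8,0.67,0,0,0,0],
    [1,-0.8,0.67,0,0,0,0],
    [1,-0.6,0.5,0,0,0,0],
    [1,-0.28,0.24,0,0,0,0],
    [1,0,0,0,0,0,0],
  ],
)

```text
t: 22.82
ee_pos: [514.8, -362.2, 110.2]
orientation: [2.71, 1.589, 0.0]
ft_force: [0.2, 0.5, -0.3]
width: 87.6
grasp_force: 0.0
```

Run:
```python
from h import *
st(); go(514.8,-361.1,-9,61); b=grab('side'); o=get_obs()['ee_pos']
print(proj(b,(514.8,-361.1,58)), [dep(b,*[int(round(k)) for k in proj(b,(514.8,-361.1,z))]).round() for z in(58,)])
crop(b,330,100,80,80,7,'pre.png'); print([((np.array(proj(b,(514.8,-361.1,z)))-[330,100]+.5)*7).round() for z in (58,140)])
```

```text
t22.8 pos [ 514.8 -362.2  110.2] a 60.79 tilt 0.000 F [ 0.2  0.5 -0.3] w 87.6 g 0.0 q [-0.63  0.52  1.67  0.    0.95 -0.12]
to [ 514.8 -361.1   -9.    61. ] turn -0.03 shift [ 0.019 -0.011  2.383]
(np.float64(380.39141084298456), np.float64(144.25398535937222)) [array([ 515., -358.,   61.])]
[array([356., 313.]), array([368., 211.])]
```

View pics/pre.png

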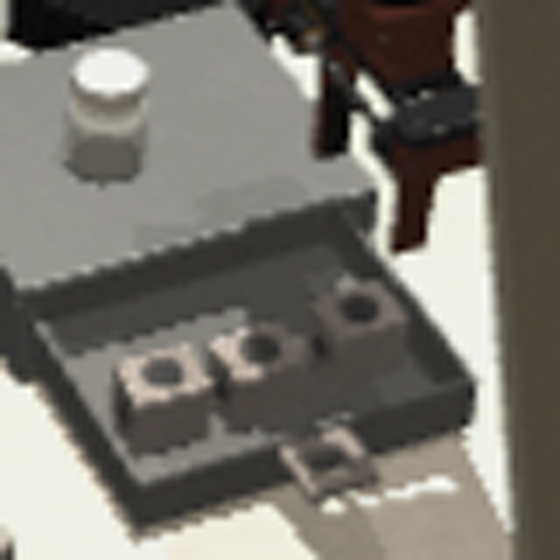

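Fingers straddle the third block, with tips at (332,155) and (408,248) and the bore at (357,308). Fully open they would come close to the tray's front wall, so I'll descend with about 64 mm of opening.

Emit:
step_arm(
  plan=[
    [0.45,0.02,-0.01,0.2,0,0,0],
    [0.45,0,0,0.2,0,0,0],
    [0.45,0,0,0.3,0,0,0],
    [0.45,0,0,0.4,0,0,0],
    [0.45,0,0,0.4,0,0,0],
    [0.45,0,0,0.4,0,0,0],
    [0.45,0,0,0.3,0,0,0],
    [0.45,0,0,0.2,0,0,0],
    [0.45,0,0,0,0,0,0],
    [-1,0,0,0,0,0,0],
    [-1,0,0,0,0,0,0],
    [-1,0,0,0,0,0,0],
    [-1,0,0,0,0,0,0],
    [-1,0,0,0,0,0,0],
    [-1,0,0,0,0,0,0],
  ],
)

```text
t: 24.75
ee_pos: [514.9, -360.5, -8.9]
orientation: [2.708, 1.591, 0.001]
ft_force: [-1.4, 0.9, 6.3]
width: 40.4
grasp_force: 29.7
```

Emit:
step_arm(
  plan=[
    [-1,0,0,-0.1,0,0,0],
    [-1,0,0,-0.3,0,0,0],
    [-1,0,0,-0.5,0,0,0],
    [-1,0,0,-0.5,0,0,0],
    [-1,0,0,-0.4,0,0,0],
    [-1,0,0,-0.2,0,0,0],
    [-1,0.4,-0.19,0,0,0,0],
    [-1,0.8,-0.38,0,0,0,0],
    [-1,0.9,-0.43,0,0,0,0],
    [-1,0.9,-0.43,0,0,0,0],
    [-1,0.9,-0.43,0,0,0,0],
    [-1,0.9,-0.43,0,0,0,0],
    [-1,0.9,-0.43,0,0,0,0],
    [-1,0.9,-0.43,0,0,0,0],
    [-1,0.9,-0.43,0,0,0,0],
    [-1,0.8,-0.38,0,0,0,0],
    [-1,0.6,-0.29,0,0,0,0],
    [-1,0.3,-0.15,0,0,0,0],
    [-1,0,0,0,0,0,0],
    [-1,0,0,0,0,0,0],
  ],
)

```text
t: 27.25
ee_pos: [545.8, 147.8, 90.2]
orientation: [-2.709, -1.591, 0.002]
ft_force: [0.3, -0.4, -3.2]
width: 40.2
grasp_force: 29.7
```

Run:
```python
from h import *
st(); p=go(545,148,91,61); go(545,148,3,61,*p); b=grab('side'); a=grab('top')
for c in carriers(a): print(np.round(c[0],1),c[1],np.round(np.array(c[2][0]),1),np.round(c[2][1],1),round(c[2][2],2))
o=get_obs()['ee_pos']; u,v=map(int,proj(b,(o[0],o[1],110))); crop(b,u-40,v-35,80,80,7,'lift.png')
print([((np.array(proj(b,(o[0],o[1],z)))-[u-40,v-35]+.5)*7).round() for z in (24,80,100,120,145)])
```

```text
t27.2 pos [545.8 147.8  90.2] a 60.83 tilt 0.001 F [ 0.3 -0.4 -3.2] w 40.2 g 29.7 q [ 0.24  0.47  1.83 -0.    0.85  0.75]
to [545 148  91  61] turn -0.02 shift [-0.004 -0.017 -0.016]
to [545 148   3  61] turn -0.00 shift [0.   0.   1.76]
[233.8 226.4] 1136 [415.5 326.5] [ 90.7 162. ] 16.01
[array([293., 357.]), array([289., 291.]), array([288., 267.]), array([286., 242.]), array([285., 211.])]
```

View pics/lift.png

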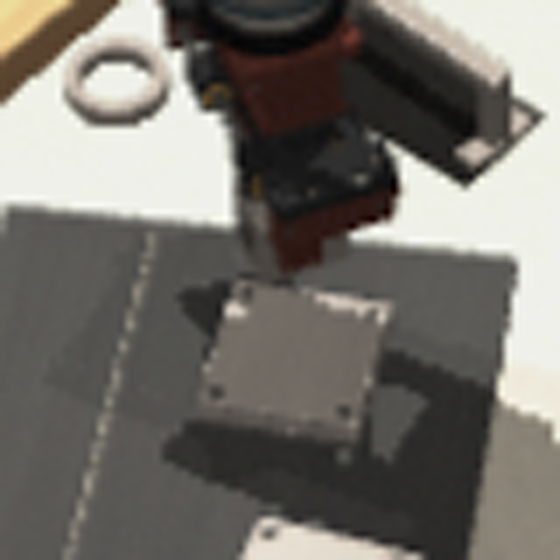

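Block held; the carrier centre at crop (296,360) is right under the tool. Lowering onto it, watching the force.

Emit:
step_arm(
  plan=[
    [-1,0,0,0.2,0,0,0],
    [-1,0,0,0.4,0,0,0],
    [-1,0,0,0.4,0,0,0],
    [-1,0,0,0.3,0,0,0],
    [-1,0,0,0.2,0,0,0],
    [-1,0,0,0.1,0,0,0],
    [-1,0,0,0.06,0,0,0],
    [-1,0,0,0,0,0,0],
    [-1,0,0,0,0,0,0],
  ],
)

```text
t: 28.48
ee_pos: [546.7, 148.8, 7.9]
orientation: [2.709, 1.591, 0.001]
ft_force: [0.5, 0.2, -2.8]
width: 40.0
grasp_force: 29.7
```

Run:
```python
from h import *
st()
for n,box in(('top',(165,120,345,285)),('side',(225,190,340,310))):
    im=grab(n); g=im['pixels'].min(2); u0,v0,u1,v1=box
    for thr in (85,95,105,150):
        m=(g[v0:v1,u0:u1]>thr).astype(np.uint8); k,l,s,c=cv2.connectedComponentsWithStats(m,connectivity=4)
        print(n,thr,[(np.round(c[i]+[u0,v0]).astype(int).tolist(),s[i].tolist()) for i in range(1,k) if 150<s[i,4]<3000])
```

```text
t28.5 pos [546.7 148.8   7.9] a 60.86 tilt 0.001 F [ 0.5  0.2 -2.8] w 40.0 g 29.7 q [0.24 0.6  1.85 0.   0.69 0.75]
top 85 [([278, 161], [97, 29, 33, 25, 559]), ([233, 220], [44, 88, 46, 24, 564]), ([232, 261], [54, 118, 29, 47, 881])]
top 95 [([278, 161], [98, 32, 31, 19, 359]), ([233, 220], [45, 88, 45, 23, 497]), ([288, 247], [79, 103, 86, 47, 2141]), ([334, 265], [134, 114, 46, 51, 713]), ([232, 261], [55, 125, 26, 33, 551])]
top 105 [([278, 162], [99, 36, 29, 12, 162]), ([231, 220], [45, 88, 44, 23, 423]), ([287, 248], [81, 111, 82, 34, 1032]), ([334, 266], [134, 114, 46, 51, 671]), ([232, 262], [57, 134, 21, 18, 224])]
top 150 []
side 85 [([232, 196], [0, 0, 21, 18, 198]), ([299, 221], [62, 19, 26, 20, 203])]
side 95 [([232, 195], [0, 0, 21, 18, 185]), ([299, 221], [64, 19, 24, 18, 157]), ([298, 263], [52, 51, 42, 46, 1126])]
side 105 [([298, 263], [52, 51, 42, 46, 1099])]
side 150 [([328, 203], [83, 0, 32, 40, 570]), ([298, 263], [52, 51, 42, 45, 1005])]
```

Emit:
step_arm(
  plan=[
    [-1,-0.02,0,0.06,0,0,0],
    [-1,0,0,0.02,0,0,0],
    [-1,0,0,0.02,0,0,0],
    [-1,0,0,0,0,0,0],
    [-1,0,0,0,0,0,0],
  ],
)

```text
t: 29.2
ee_pos: [545.9, 147.8, 2.5]
orientation: [-2.709, -1.591, -0.0]
ft_force: [1.3, -0.7, -2.5]
width: 39.9
grasp_force: 29.7
```

Emit:
step_arm(
  plan=[
    [-1,0,0,0.02,0,0,0],
    [-1,0,0,0.02,0,0,0],
    [-1,0,0,0,0,0,0],
  ],
)

```text
t: 29.58
ee_pos: [546.0, 147.9, 2.1]
orientation: [2.709, 1.591, 0.001]
ft_force: [-5.6, -1.5, 14.8]
width: 40.2
grasp_force: 29.7
```

Emit:
step_arm(
  plan=[
    [0.3,0,0,-0.02,0,0,0],
    [0.6,0,0,0,0,0,0],
    [0.6,0,0,0,0,0,0],
    [0.6,0,0,0,0,0,0],
    [0.6,0,0,0,0,0,0],
    [0.45,0,0,-0.5,0,0,0],
    [0.45,0,0,-0.8,0,0,0],
    [0.45,0,0,-0.8,0,0,0],
    [0.45,-0.5,0.27,0,0,0,0],
    [0.45,-0.9,0.48,0,0,0,0],
    [0.45,-0.9,0.48,0,0,0,0],
    [0.45,-0.9,0.48,0,0,0,0],
    [0.45,-0.9,0.48,0,0,0,0],
    [0.45,-0.9,0.48,0,0,0,0],
    [0.45,-0.9,0.48,0,0,0,0],
    [0.45,-0.9,0.48,0,0,0,0],
    [0.45,-0.6,0.35,0,0,0,0],
    [0.45,-0.35,0.22,0,0,0,0],
    [0.45,0,0,0,0,0,0],
  ],
)

```text
t: 31.95
ee_pos: [540.6, -293.5, 106.3]
orientation: [-2.71, -1.589, -0.0]
ft_force: [0.4, -0.2, -0.3]
width: 63.4
grasp_force: 0.0
```

```bash
cat >> h.py <<'E'
def rects(im,box,z,thr,lo=150,hi=3000):
    g=im['pixels'].min(2); u0,v0,u1,v1=box; m=(g[v0:v1,u0:u1]>thr).astype(np.uint8)
    k,l,s,c=cv2.connectedComponentsWithStats(m,connectivity=4)
    for i in range(1,k):
        if lo<s[i,4]<hi:
            cs,_=cv2.findContours((l==i).astype(np.uint8),0,1); w=np.array([atz(im,q[0][0]+u0,q[0][1]+v0,z)[:2] for q in max(cs,key=len)],np.float32)
            r=cv2.minAreaRect(w); print(np.round(c[i]+[u0,v0],1),s[i,4],np.round(r[0],1),np.round(r[1],1),round(r[2],1))
E
python3 - <<'E'
from h import *
st(); go(541.7,-292.4,-9,61)
a=grab('top'); b=grab('side')
for t in(85,95,105): print('top',t); rects(a,(165,120,345,285),24,t,200,1500)
print('side'); rects(b,(225,190,340,310),24,150,200,3000)
E
```

```text
t31.9 pos [ 540.6 -293.5  106.3] a 60.77 tilt 0.000 F [ 0.4 -0.2 -0.3] w 63.4 g 0.0 q [-0.52  0.51  1.71  0.    0.93 -0.01]
to [ 541.7 -292.4   -9.    61. ] turn -0.03 shift [0.031 0.009 2.306]
top 85
[290.6 185.8] 593 [545.6 148. ] [87.6 88.7] 26.2
[239.1 225.2] 1472 [419.2 316.1] [ 97.8 179.3] 21.1
top 95
[290.5 185.9] 509 [544.8 148.2] [86.  87.6] 26.1
[238.8 225.4] 1385 [418.9 316.8] [ 92.  184.2] 16.0
top 105
[290.5 185.9] 416 [545.4 148.5] [84.6 84.7] 26.2
[238.9 225.5] 1316 [417.9 316.4] [ 90.1 179.4] 16.4
side
[300.6 217.3] 263 [550.6 136.6] [ 88.5 106.1] 25.9
[297.8 263. ] 1014 [420.  312.1] [ 97.5 179.8] 20.9
```

```bash
cat >> h.py <<'E'
from scipy.optimize import minimize
def fit2(im,box,thr,x0,z=24):
    """fit n 90 mm squares (x,y,deg each) to the bright mask, as drawn in the image"""
    u0,v0,u1,v1=box; S=4
    m=(im['pixels'].min(2)[v0:v1,u0:u1]>thr).astype(np.uint8)
    m=cv2.morphologyEx(m,cv2.MORPH_CLOSE,np.ones((3,3),np.uint8)); M=cv2.resize(m,None,fx=S,fy=S,interpolation=0)
    def draw(q):
        D=np.zeros_like(M)
        for x,y,t in np.reshape(q,(-1,3)):
            t=np.radians(t); c,s=np.cos(t)*44.5,np.sin(t)*44.5
            P=[proj(im,(x+a*c-b*s,y+a*s+b*c,z)) for a,b in((1,1),(1,-1),(-1,-1),(-1,1))]
            P=(np.array(P)-[u0,v0]+.5)*S
            cv2.fillConvexPoly(D,np.round(P*16).astype(np.int32),1,shift=4)
        return D
    f=lambda q:float((draw(q)!=M).sum())/S/S
    n=len(x0); sim=np.vstack([x0]+[np.array(x0)+np.eye(n)[i]*(8 if i%3<2 else 6) for i in range(n)])
    r=minimize(f,x0,method='Nelder-Mead',options=dict(initial_simplex=sim,maxiter=1200,xatol=.05,fatol=.5))
    return np.round(r.x,1),r.fun
E
python3 - <<'E'
from h import *
a=load('top')
for t in(85,95):
  for x0 in([408.6,357.9,26,430,275,16],[404,360,21,435,270,10],[410,355,26,440,275,25]):
    print(t,fit2(a,(195,205,275,260),t,x0))
E
```

```text
85 (array([408. , 359.7,  21. , 431.7, 273.3,  21.9]), np.float64(623.4375))
85 (array([407.9, 359.9,  20.7, 431.7, 273.3,  21.9]), np.float64(623.375))
85 (array([407.8, 360.1,  21.8, 431.9, 273.4,  21.4]), np.float64(623.5625))
95 (array([407.3, 359.5,  21.3, 431.4, 274.3,  22. ]), np.float64(629.9375))
95 (array([406.9, 359.2,  20.1, 431. , 274. ,  20.9]), np.float64(633.75))
95 (array([407.4, 359.3,  21.2, 430.9, 274.2,  21.9]), np.float64(630.8125))
```

A carrier was knocked: the middle one now lies against the left one. The fit gives C1 (407.5,359.5), yaw 21°, and C2 (431.5,274), yaw 21.5°. C3 with its block is at (545,148). I'll carry on placing blocks and push afterwards.

Emit:
step_arm(
  plan=[
    [0.45,0.03,0.01,0.3,0,0,0],
    [0.45,0,0,0.4,0,0,0],
    [0.45,0,0,0.4,0,0,0],
    [0.45,0,0,0.4,0,0,0],
    [0.45,0,0,0.4,0,0,0],
    [0.45,0,0,0.2,0,0,0],
    [0.45,0,0,0.18,0,0,0],
    [0.45,0,0,0,0,0,0],
    [-1,0,0,0,0,0,0],
    [-1,0,0,0,0,0,0],
    [-1,0,0,0,0,0,0],
    [-1,0,0,0,0,0,0],
    [-1,0,0,0,0,0,0],
    [-1,0,0,0,0,0,0],
    [-1,0,0,0,0,0,0],
  ],
)

```text
t: 33.92
ee_pos: [542.2, -292.1, -7.0]
orientation: [2.708, 1.591, 0.001]
ft_force: [0.2, -0.6, 6.1]
width: 40.2
grasp_force: 29.6
```

Run:
```python
from h import *
st(); p=go(*get_obs()['ee_pos'][:2],95,61); p=go(431.5,273.7,95,61,*p); go(431.5,273.7,4,61,*p)
```

```text
t33.9 pos [ 542.2 -292.1   -7. ] a 60.86 tilt 0.001 F [ 0.2 -0.6  6.1] w 40.2 g 29.6 q [-0.51  0.67  1.74 -0.    0.73 -0.  ]
to [ 542.2 -292.1   95.    61. ] turn -0.02 shift [ 0.     0.    -2.039]
to [431.5 273.7  95.   61. ] turn -0.00 shift [ 8.824 -7.423  0.   ]
to [431.5 273.7   4.   61. ] turn -0.00 shift [0.   0.   1.82]
```

Emit:
step_arm(
  plan=[
    [-1,0,0,-0.14,0,0,0],
    [-1,0,0,-0.5,0,0,0],
    [-1,0,0,-0.7,0,0,0],
    [-1,0,0,-0.5,0,0,0],
    [-1,0,0,-0.2,0,0,0],
    [-1,0.4,-0.34,0,0,0,0],
    [-1,0.7,-0.59,0,0,0,0],
    [-1,0.8,-0.67,0,0,0,0],
    [-1,0.8,-0.67,0,0,0,0],
    [-1,0.8,-0.67,0,0,0,0],
    [-1,0.8,-0.67,0,0,0,0],
    [-1,0.8,-0.67,0,0,0,0],
    [-1,0.8,-0.67,0,0,0,0],
    [-1,0.8,-0.67,0,0,0,0],
    [-1,0.8,-0.67,0,0,0,0],
    [-1,0.6,-0.51,0,0,0,0],
    [-1,0.4,-0.34,0,0,0,0],
    [-1,0.12,-0.1,0,0,0,0],
    [-1,0,0,0,0,0,0],
    [-1,0,0,0,0,0,0],
  ],
)

```text
t: 36.42
ee_pos: [435.3, 259.9, 94.2]
orientation: [2.709, 1.59, -0.001]
ft_force: [0.3, 0.4, -3.3]
width: 40.4
grasp_force: 29.6
```

Run:
```python
from h import *
st(); p=go(431.5,273.7,4,61); b=grab('side')
print('side'); rects(b,(225,225,340,310),24,150,200,3000)
for t in (130,150):print(fit2(b,(262,230,330,300),t,[407.5,359.5,21,431.5,273.7,21]))
```

```text
t36.4 pos [435.3 259.9  94.2] a 60.81 tilt 0.001 F [ 0.3  0.4 -3.3] w 40.4 g 29.6 q [ 0.51  0.39  1.95 -0.    0.8   1.02]
to [431.5 273.7   4.   61. ] turn -0.03 shift [ 0.205 -0.2    1.803]
side
[266.5 280.3] 2576 [470.4 361.9] [429.1 356.7] 37.8
[333.3 238.2] 328 [388.6 148.8] [ 48.1 121.6] 36.6
[290.6 274.5] 378 [410.5 350.1] [ 88.8 101.4] 21.4
(array([409.2, 359.1,  20.7, 407.9, 358.9,  20.9]), np.float64(506.875))
(array([407.5, 356.5,  21.6, 408.6, 356.9,  22.1]), np.float64(494.0))
```

Emit:
step_arm(
  plan=[
    [-1,0.1,-0.1,0.2,0,0,0],
    [-1,0.1,-0.1,0.4,0,0,0],
    [-1,0,0,0.4,0,0,0],
    [-1,0,0,0.3,0,0,0],
    [-1,0,0,0.2,0,0,0],
    [-1,0,0,0.12,0,0,0],
    [-1,0,0,0.08,0,0,0],
    [-1,0,0,0.04,0,0,0],
    [-1,0,0,0,0,0,0],
    [-1,0,0,0,0,0,0],
  ],
)

```text
t: 37.72
ee_pos: [431.8, 274.6, 7.8]
orientation: [-2.709, -1.591, -0.001]
ft_force: [0.1, -0.2, -3.1]
width: 40.5
grasp_force: 29.6
```

Run:
```python
from h import *
st(); p=go(431.5,273.7,4,61)
```

```text
t37.7 pos [431.8 274.6   7.8] a 60.86 tilt 0.001 F [ 0.1 -0.2 -3.1] w 40.5 g 29.6 q [0.54 0.55 1.98 0.   0.62 1.05]
to [431.5 273.7   4.   61. ] turn -0.02 shift [-0.019  0.004  0.075]
```

Emit:
step_arm(
  plan=[
    [-1,-0.02,0,0.04,0,0,0],
    [-1,0,0,0.03,0,0,0],
    [-1,0,0,0.02,0,0,0],
    [-1,0,0,0,0,0,0],
    [0.3,0,0,0,0,0,0],
    [0.6,0,0,0,0,0,0],
    [0.6,0,0,0,0,0,0],
    [0.6,0,0,0,0,0,0],
    [0.6,0,0,0,0,0,0],
    [0.45,0,0,-0.5,0,0,0],
    [0.45,0,0,-0.8,0,0,0],
    [0.45,0,0,-0.8,0,0,0],
    [0.45,-0.4,0.4,0,0,0,0],
    [0.45,-0.7,0.7,0,0,0,0],
    [0.45,-0.7,0.7,0,0,0,0],
    [0.45,-0.7,0.7,0,0,0,0],
    [0.45,-0.7,0.7,0,0,0,0],
    [0.45,-0.7,0.7,0,0,0,0],
    [0.45,-0.7,0.7,0,0,0,0],
    [0.45,0,0,0,0,0,0],
  ],
)

```text
t: 40.22
ee_pos: [520.9, -42.0, 108.0]
orientation: [2.711, 1.585, 0.001]
ft_force: [-1.6, 0.4, 0.0]
width: 63.8
grasp_force: 0.0
```

Run:
```python
from h import *
st(); p=go(575.8,-239,106,61); go(575.8,-239,-7.5,61,*p)
```

```text
t40.2 pos [520.9 -42.  108. ] a 60.62 tilt 0.001 F [-1.6  0.4  0. ] w 63.8 g 0.0 q [-0.1   0.39  1.91 -0.    0.84  0.41]
to [ 575.8 -239.   106.    61. ] turn -0.06 shift [-2.914  2.872  0.041]
to [ 575.8 -239.    -7.5   61. ] turn -0.00 shift [0.   0.   2.27]
```

Emit:
step_arm(
  plan=[
    [0.45,-0.6,0.59,0,0,0,-0.06],
    [0.45,-0.7,0.69,0,0,0,0],
    [0.45,-0.7,0.69,0,0,0,0],
    [0.45,-0.6,0.59,0,0,0,0],
    [0.45,-0.31,0.31,0,0,0,0],
    [0.45,0,0,0.4,0,0,0],
    [0.45,0,0,0.2,0,0,0],
    [0.45,0,0,0,0,0,0],
  ],
)

```text
t: 41.22
ee_pos: [574.1, -233.8, 76.2]
orientation: [-2.699, -1.601, 0.003]
ft_force: [0.5, 0.3, -0.6]
width: 63.8
grasp_force: 0.0
```

Run:
```python
from h import *
st(); go(575.8,-239,-7.5,61)
a=grab('top'); print(fit2(a,(195,205,275,260),90,[407.5,359.5,21,431.5,273.7,21]))
rects(a,(165,120,345,285),24,90,200,1600)
```

```text
t41.2 pos [ 574.1 -233.8   76.2] a 61.35 tilt 0.004 F [ 0.5  0.3 -0.6] w 63.8 g 0.0 q [-0.41  0.56  1.71  0.    0.88  0.09]
to [ 575.8 -239.    -7.5   61. ] turn 0.05 shift [-0.074  0.08   1.674]
(array([407.9, 359.7,  20.7, 431.6, 273.3,  21.5]), np.float64(717.875))
[290.8 185.8] 542 [545.6 148. ] [87.5 88.7] 26.0
[237.8 225.6] 1312 [419.  316.8] [ 93.5 184.7] 15.5
```

Emit:
step_arm(
  plan=[
    [0.45,-0.07,0.08,0.1,0,0,0.05],
    [0.45,0,0,0.4,0,0,0],
    [0.45,0,0,0.4,0,0,0],
    [0.45,0,0,0.4,0,0,0],
    [0.45,0,0,0.2,0,0,0],
    [0.45,0,0,0.17,0,0,0],
    [0.45,0,0,0,0,0,0],
    [-1,0,0,0,0,0,0],
    [-1,0,0,0,0,0,0],
    [-1,0,0,0,0,0,0],
    [-1,0,0,0,0,0,0],
    [-1,0,0,0,0,0,0],
    [-1,0,0,0,0,0,0],
    [-1,0,0,0,0,0,0],
  ],
)

```text
t: 43.02
ee_pos: [577.4, -240.9, -5.0]
orientation: [2.708, 1.593, -0.0]
ft_force: [-2.9, 1.3, 5.1]
width: 39.9
grasp_force: 29.6
```

Run:
```python
from h import *
st(); p=go(*get_obs()['ee_pos'][:2],95,61); p=go(407.7,359.5,95,61,*p)
```

```text
t43.0 pos [ 577.4 -240.9   -5. ] a 60.93 tilt 0.000 F [-2.9  1.3  5.1] w 39.9 g 29.6 q [-0.41  0.68  1.72 -0.    0.74  0.09]
to [ 577.4 -240.9   95.    61. ] turn -0.01 shift [ 0.     0.    -2.001]
to [407.7 359.5  95.   61. ] turn -0.00 shift [ 8.857 -8.789  0.   ]
```

Emit:
step_arm(
  plan=[
    [-1,0,0,-0.14,0,0,0],
    [-1,0,0,-0.5,0,0,0],
    [-1,0,0,-0.7,0,0,0],
    [-1,0,0,-0.5,0,0,0],
    [-1,0,0,-0.2,0,0,0],
    [-1,0.4,-0.4,0,0,0,0],
    [-1,0.66,-0.66,0,0,0,0],
    [-1,0.66,-0.66,0,0,0,0],
    [-1,0.66,-0.66,0,0,0,0],
    [-1,0.66,-0.66,0,0,0,0],
    [-1,0.66,-0.66,0,0,0,0],
    [-1,0.66,-0.66,0,0,0,0],
    [-1,0.66,-0.66,0,0,0,0],
    [-1,0.66,-0.66,0,0,0,0],
    [-1,0.66,-0.66,0,0,0,0],
    [-1,0.66,-0.66,0,0,0,0],
    [-1,0.66,-0.66,0,0,0,0],
    [-1,0.66,-0.65,0,0,0,0],
    [-1,0.5,-0.45,0,0,0,0],
    [-1,0,0,0,0,0,0],
  ],
)

```text
t: 45.52
ee_pos: [408.1, 359.2, 95.8]
orientation: [-2.705, -1.597, 0.0]
ft_force: [-0.1, -1.0, -3.3]
width: 40.2
grasp_force: 29.6
```

Run:
```python
from h import *
st(); p=go(407.7,359.5,6,61)
```

```text
t45.5 pos [408.1 359.2  95.8] a 61.10 tilt 0.000 F [-0.1 -1.  -3.3] w 40.2 g 29.6 q [0.7  0.43 1.87 0.   0.84 1.2 ]
to [407.7 359.5   6.   61. ] turn 0.01 shift [ 0.002 -0.01   1.797]
```

Emit:
step_arm(
  plan=[
    [-1,0,-0.01,0.3,0,0,0],
    [-1,0,0,0.5,0,0,0],
    [-1,0,0,0.4,0,0,0],
    [-1,0,0,0.3,0,0,0],
    [-1,0,0,0.14,0,0,0],
    [-1,0,0,0.06,0,0,0],
    [-1,0,0,0.04,0,0,0],
    [-1,0,0,0.02,0,0,0],
    [-1,0,0,0.02,0,0,0],
    [-1,0,0,0,0,0,0],
    [-1,0,0,0,0,0,0],
  ],
)

```text
t: 46.9
ee_pos: [408.5, 357.7, 7.6]
orientation: [-2.708, -1.593, -0.0]
ft_force: [-0.5, 0.5, -2.7]
width: 40.3
grasp_force: 29.6
```

Emit:
step_arm(
  plan=[
    [-1,0,0,0.02,0,0,0],
    [-1,0,0,0.02,0,0,0],
    [-1,0,0,0,0,0,0],
    [0.3,0,0,0,0,0,0],
    [0.6,0,0,0,0,0,0],
    [0.6,0,0,0,0,0,0],
    [0.6,0,0,0,0,0,0],
    [0.6,0,0,0,0,0,0],
    [0.4,0,0,-0.5,0,0,0],
    [0.4,0,0,-0.8,0,0,0],
    [0.4,0,0,-0.8,0,0,0],
    [0.4,-0.5,0.3,0,0,0,0],
    [0.4,-0.8,0.44,0,0,0,0],
    [0.4,-0.8,0.44,0,0,0,0],
    [0.4,-0.8,0.44,0,0,0,0],
    [0.4,-0.8,0.44,0,0,0,0],
    [0.4,-0.8,0.44,0,0,0,0],
    [0.4,-0.8,0.44,0,0,0,0],
    [0.4,-0.5,0.3,0,0,0,0],
    [0.4,0,0,0,0,0,0],
  ],
)

```text
t: 49.4
ee_pos: [409.1, 24.2, 110.6]
orientation: [2.71, 1.588, 0.0]
ft_force: [0.6, 0.4, 0.2]
width: 61.6
grasp_force: 0.0
```

```bash
cat >> h.py <<'E'
L0=np.array([565.4,307.5]); AX=np.radians(29.8); N=np.array([np.cos(AX),np.sin(AX)]); Tn=np.array([-N[1],N[0]])
def bf(xy): d=np.array(xy)-L0; return np.round([d@N,d@Tn],1)
def wf(bx,by): return L0+bx*N+by*Tn
E
python3 - <<'E'
from h import *
st()
a=grab('top'); q,_=fit2(a,(195,205,275,260),90,[407.5,359.5,21,431.5,273.7,21]); print(q,_)
r,_=fit2(a,(265,160,315,210),90,[545,148,26]); print(r,_)
for c in (q[:3],q[3:],r): print(bf(c[:2]),c[2]-29.8)
p,d=line(a); print(p,np.degrees(np.arctan2(d[1],d[0])),bf(p))
# block tops z=69: bores (dark) on carriers
g=a['pixels'].min(2)
for c in (q[:3],q[3:],r):
    u,v=proj(a,(c[0],c[1],69)); u,v=int(u),int(v); s=(g[v-8:v+9,u-8:u+9]<70).astype(np.uint8)
    k,l,st_,ce=cv2.connectedComponentsWithStats(s); i=1+np.argmax(st_[1:,4]) if k>1 else 0
    print('bore',st_[i,4],np.round(atz(a,ce[i][0]+u-8,ce[i][1]+v-8,69)[:2]-c[:2],1))
E
```

```text
t49.4 pos [409.1  24.2 110.6] a 60.73 tilt 0.000 F [0.6 0.4 0.2] w 61.6 g 0.0 q [ 0.03  0.23  2.14 -0.    0.76  0.54]
[407.8 359.8  20.8 431.2 273.4  21.9] 799.0625
[545.3 148.8  25.8] 190.375
[-110.8  123.7] -9.0
[-133.4   37.1] -7.900000000000002
[ -96.3 -127.7] -4.0
[566.6645  308.12833] 119.968445 [ 1.4 -0.1]
bore 51 [ 0.6 -1.2]
bore 42 [-1.  -0.6]
bore 45 [-0.9 -1.5]
```

```bash
cat >> h.py <<'E'
def prof(im,y0,y1,z,ss):
    """mean grey along board x (sampled subpixel) over board y in [y0,y1] at height z"""
    g=im['pixels'].astype(np.float32).mean(2); Y=np.linspace(y0,y1,80)
    P=np.array([[proj(im,(*wf(s,y),z)) for s in ss] for y in Y],np.float32)
    return np.array(cv2.remap(g,P[...,0],P[...,1],cv2.INTER_LINEAR))
def linepos(im,segs):
    ss=np.arange(-10,10.1,.25); out=[]
    for a,b in segs:
        p=prof(im,a,b,8,ss).mean(0); w=np.clip(p-np.median(p)-.35*(p.max()-np.median(p)),0,None); k=np.argmax(p)
        w[abs(ss-ss[k])>4]=0; out.append(round(float(w@ss/w.sum()),2))
    return out
E
python3 - <<'E'
from h import *
S=[(-210,-150),(-150,-90),(-90,-30),(-30,30),(30,90),(90,150),(150,210)]
for n in('top','side'):
    im=grab(n) if n=='side' else load(n); print(n,linepos(im,S))
p=go(*wf(-185,128),85,29.8); p=go(*wf(-185,128),-5,29.8,*p)
E
```

```text
top [1.91, 2.22, 1.62, 1.45, 1.12, 1.13, 0.93]
side [1.3, 1.47, 0.89, 0.9, 0.33, 0.33, -0.12]
to [341.3 326.6  85.   29.8] turn 4.52 shift [ 1.812 -5.899  0.511]
to [341.3 326.6  -5.   29.8] turn -0.00 shift [0.  0.  1.8]
```

Emit:
step_arm(
  plan=[
    [-0.09,0,0,0,0,0,0.9],
    [-0.09,0,0,0,0,0,0.9],
    [-0.09,0,0,0,0,0,0.9],
    [-0.09,0,0,0,0,0,0.9],
    [-0.09,0,0,0,0,0,0.9],
    [-0.09,0.18,-0.59,0,0,0,0],
    [-0.09,0.18,-0.59,0,0,0,0],
    [-0.09,0.18,-0.59,0,0,0,0],
    [-0.09,0.18,-0.59,0,0,0,0],
    [-0.09,0.18,-0.59,0,0,0,0],
    [-0.09,0.18,-0.59,0,0,0,0],
    [-0.09,0.18,-0.59,0,0,0,0],
    [-0.09,0.18,-0.59,0,0,0,0],
    [-0.09,0.18,-0.59,0,0,0,0],
    [-0.09,0.18,-0.59,0,0,0,0],
    [-0.09,0,0,0,0,0,0],
  ],
)

```text
t: 51.5
ee_pos: [338.6, 328.4, 110.5]
orientation: [-3.032, -0.819, -0.001]
ft_force: [0.2, -0.1, 0.3]
width: 39.9
grasp_force: 0.0
```

```bash
sed -i 's/^L0=.*/L0=np.array([566.7,308.2]); AX=np.radians(30.0); N=np.array([np.cos(AX),np.sin(AX)]); Tn=np.array([-N[1],N[0]])/' h.py
python3 - <<'E'
from h import *
print(linepos(load('top'),[(-210,-150),(-30,30),(150,210)]))
st(); p=go(*wf(-187,128),-5,30)
E
```

```text
[-0.19, -0.03, 0.08]
t51.5 pos [338.6 328.4 110.5] a 30.24 tilt 0.001 F [ 0.2 -0.1  0.3] w 39.9 g 0.0 q [0.74 0.32 2.02 0.   0.81 1.79]
to [340.8 325.6  -5.   30. ] turn 0.03 shift [0.009 0.07  2.309]
```

Emit:
step_arm(
  plan=[
    [-0.09,0,0.07,0.4,0,0,0.03],
    [-0.09,0,0,0.6,0,0,0],
    [-0.09,0,0,0.6,0,0,0],
    [-0.09,0,0,0.4,0,0,0],
    [-0.09,0,0,0.3,0,0,0],
    [-0.09,0,0,0.1,0,0,0],
    [-0.09,0,0,0.04,0,0,0],
    [-0.09,0,0,0.04,0,0,0],
    [-0.09,0,0,0,0,0,0],
  ],
)

```text
t: 52.62
ee_pos: [341.6, 323.1, -13.2]
orientation: [-3.036, -0.807, -0.001]
ft_force: [0.4, 0.7, 0.3]
width: 40.1
grasp_force: 0.0
```

Emit:
step_arm(
  plan=[
    [-0.09,0,0,0.03,0,0,0],
    [-0.09,0,0,0,0,0,0],
  ],
)

```text
t: 52.88
ee_pos: [341.4, 322.9, -14.9]
orientation: [-3.036, -0.807, -0.0]
ft_force: [0.4, -0.8, -0.3]
width: 39.9
grasp_force: 0.0
```

Emit:
step_arm(
  plan=[
    [-0.09,0,0,0.04,0,0,0],
    [-0.09,0,0,0,0,0,0],
  ],
)

```text
t: 53.12
ee_pos: [341.3, 322.8, -17.2]
orientation: [3.036, 0.807, -0.0]
ft_force: [-0.4, 0.5, -0.6]
width: 40.3
grasp_force: 0.0
```

Emit:
step_arm(
  plan=[
    [-0.09,0,0,0.03,0,0,0],
    [-0.09,0,0,0,0,0,0],
  ],
)

```text
t: 53.38
ee_pos: [341.3, 322.9, -18.7]
orientation: [3.036, 0.807, -0.0]
ft_force: [0.4, 1.0, -0.4]
width: 40.1
grasp_force: 0.0
```

Emit:
step_arm(
  plan=[
    [-0.09,0,0,0.02,0,0,0],
    [-0.09,0,0,0,0,0,0],
  ],
)

```text
t: 53.62
ee_pos: [341.4, 322.9, -19.6]
orientation: [-3.036, -0.807, 0.0]
ft_force: [-0.7, 0.4, 0.4]
width: 40.3
grasp_force: 0.0
```

Emit:
step_arm(
  plan=[
    [-0.09,0,0,0.02,0,0,0],
    [-0.09,0,0,0,0,0,0],
  ],
)

```text
t: 53.88
ee_pos: [341.3, 322.9, -20.6]
orientation: [3.036, 0.807, -0.0]
ft_force: [0.6, -0.1, 0.1]
width: 39.8
grasp_force: 0.0
```

Run:
```python
from h import *
st(); print(bf(get_obs()['ee_pos'][:2]))
```

```text
t53.9 pos [341.3 322.9 -20.6] a 29.78 tilt 0.000 F [ 0.6 -0.1  0.1] w 39.8 g 0.0 q [0.73 0.57 2.07 0.   0.5  1.78]
[-187.8  125.4]
```

Emit:
step_arm(
  plan=[
    [-0.09,0.1,-0.06,0,0,0,0],
    [-0.09,0.1,0,0,0,0,0],
    [-0.09,0.1,0,0,0,0,0],
    [-0.09,0.1,0,0,0,0,0],
    [-0.09,0.1,0,0,0,0,0],
    [-0.09,0.1,0,0,0,0,0],
    [-0.09,0.1,0,0,0,0,0],
    [-0.09,0.1,0,0,0,0,0],
    [-0.09,0.1,0,0,0,0,0],
    [-0.09,0.1,0,0,0,0,0],
    [-0.09,0.1,0,0,0,0,0],
    [-0.09,0.1,0,0,0,0,0],
    [-0.09,0.1,0,0,0,0,0],
    [-0.09,0.1,0,0,0,0,0],
    [-0.09,0.1,0,0,0,0,0],
    [-0.09,0.06,0,0,0,0,0],
    [-0.09,0,0,0,0,0,0],
  ],
)

```text
t: 56.0
ee_pos: [407.3, 363.9, -20.9]
orientation: [3.036, 0.807, -0.001]
ft_force: [-1.7, -2.3, -1.8]
width: 40.1
grasp_force: 1.3
```

Run:
```python
from h import *
st(); print(bf(get_obs()['ee_pos'][:2]))
b=grab('side',None); crop(b,230,190,110,110,5,'push1.png')
u=lambda bx,by,z:tuple(int(k) for k in ((np.array(proj(b,(*wf(bx,by),z)))-[230,190]+.5)*5).round())
im=cv2.imread('pics/push1.png'); cv2.putText(im,'.',(0,0),0,1,(0,0,255))
for by in (80,170,-8,82): cv2.circle(im,u(0,by,8),3,(0,0,255),1)
for by in (80,170): cv2.circle(im,u(-8,by,24),3,(0,255,0),1)
cv2.imwrite('pics/push1.png',im)
```

```text
t56.0 pos [407.3 363.9 -20.9] a 29.78 tilt 0.001 F [-1.7 -2.3 -1.8] w 40.1 g 1.3 q [ 0.71  0.63  1.9  -0.    0.61  1.76]
[-110.2  127.9]
```

View pics/push1.png

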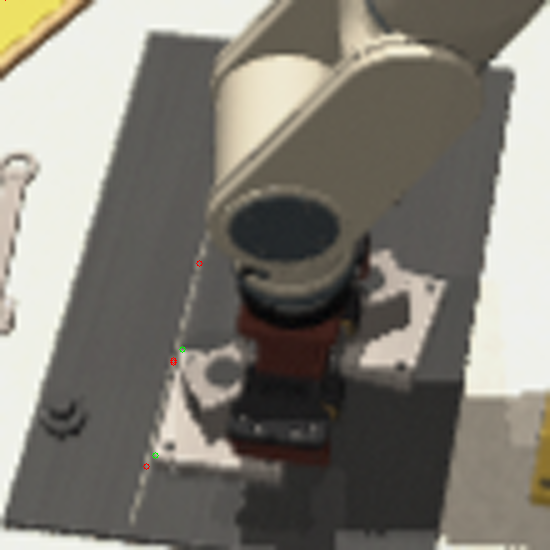

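push1.png (my last picture) shows carrier 1's far edge just short of the line at crop (183,352) to (152,460), with its block upright. C2 is behind it and untouched. From here I measure with edge profiles only.

```bash
cat >> h.py <<'E'
def edge(im,bands,lo=-30,hi=12,z=24):
    """board x of the plate's far edge per board-y band: half-level crossing of the grey profile at z"""
    ss=np.arange(lo,hi+.1,.25); out=[]
    for a,b in bands:
        p=cv2.GaussianBlur(prof(im,a,b,z,ss),(5,1),0).mean(0)[:]
        d=np.convolve(p,np.r_[np.ones(8),-np.ones(8)],'same')/8; d[:8]=d[-8:]=0
        k=np.argmin(d); i0=max(k-16,0); i1=min(k+16,len(ss)-1); h=(p[i0:max(k-6,i0+1)].mean()+p[k+6:i1].mean())/2
        j=[i for i in range(i0,i1) if (p[i]-h)*(p[i+1]-h)<=0]; out.append((round(float(ss[j[0]]),1) if j else None,round(float(p[i0])),round(float(p[i1]))))
    return out
E
python3 - <<'E'
from h import *
b=load('side'); print(edge(b,[(88,95),(95,105),(105,115),(140,150),(150,158),(158,164)]))
E
```

```text
[(-8.8, 172, 122), (-7.8, 159, 117), (-20.8, 171, 126), (-7.8, 214, 114), (-8.2, 211, 128), (-20.8, 202, 130)]
```

Emit:
step_arm(
  plan=[
    [-0.09,0.05,0,0,0,0,0],
    [-0.09,0.05,0,0,0,0,0],
    [-0.09,0.03,0,0,0,0,0],
    [-0.09,0.015,0,0,0,0,0],
    [-0.09,0,0,0,0,0,0],
    [-0.09,0,0,0,0,0,0],
  ],
)

```text
t: 56.8
ee_pos: [414.0, 368.0, -20.4]
orientation: [-3.036, -0.807, -0.001]
ft_force: [-1.9, -0.5, -2.0]
width: 40.1
grasp_force: 1.1
```

Run:
```python
from h import *
st(); print(bf(get_obs()['ee_pos'][:2]))
b=grab('side'); print(edge(b,[(88,95),(95,105),(140,150),(150,158)]), linepos(b,[(175,205),(-60,-10),(-10,60)]))
```

```text
t56.8 pos [414.  368.  -20.4] a 29.78 tilt 0.000 F [-1.9 -0.5 -2. ] w 40.1 g 1.1 q [ 0.71  0.64  1.88 -0.    0.62  1.76]
[-102.3  128.1]
[(0.0, 182, 89), (0.0, 163, 89), (0.2, 209, 90), (-0.5, 211, 94)] [-0.96, -0.46, -0.69]
```

Emit:
step_arm(
  plan=[
    [-0.09,-0.2,0,0,0,0,0],
    [-0.09,-0.5,0,0,0,0,0],
    [-0.09,0,0,-0.5,0,0,0],
    [-0.09,0,0,-0.8,0,0,0],
    [-0.09,0,0,-0.8,0,0,0],
    [-0.09,0,0,-0.5,0,0,0],
    [-1,0,0.5,0,0,0,0],
    [-1,0,0.8,0,0,0,0],
    [-1,0,0.8,0,0,0,0],
    [-1,0,0.8,0,0,0,0],
    [-1,0,0.8,0,0,0,0],
    [-1,0,0.8,0,0,0,0],
    [-1,0,0.8,0,0,0,0],
    [-1,0,0.8,0,0,0,0],
    [-1,0,0,0,0,0,0],
  ],
)

```text
t: 58.72
ee_pos: [536.5, 84.0, 109.9]
orientation: [3.037, 0.802, 0.004]
ft_force: [-0.5, -0.4, -0.3]
width: 0.5
grasp_force: 0.0
```

Run:
```python
from h import *
st(); a=grab('top')
for t in (85,95): rects(a,(165,120,345,285),24,t,200,1600)
q,f=fit2(a,(195,180,275,260),92,[467,381,30,431.5,273.7,21]); print(q,f,bf(q[:2]),bf(q[3:5]))
print(edge(a,[(88,98),(98,108),(108,118),(130,140),(140,150),(150,160)]),linepos(a,[(175,205),(-60,-10),(-10,60)]))
```

```text
t58.7 pos [536.5  84.  109.9] a 29.60 tilt 0.003 F [-0.5 -0.4 -0.3] w 0.5 g 0.0 q [ 0.13  0.41  1.87 -0.    0.86  1.19]
[301.6 155.2] 709 [647.6 110.5] [ 74.2 113.9] 6.3
[213.6 212.1] 566 [463.3 399.8] [87.6 89.4] 29.3
[252.4 221.3] 625 [431.2 272.1] [88.7 88.5] 21.2
[325.5 281.1] 274 [242.9  53. ] [145.9  28.3] 89.3
[301.4 155.2] 476 [648.8 112.3] [ 54.5 109.7] 5.5
[213.8 212.3] 493 [463.5 399.7] [86.2 87.5] 29.8
[252.2 221.1] 547 [430.8 272.4] [85.6 87.6] 21.2
[464.1 400.5  28.5 431.1 272.6  20.2] 906.625 [-42.7 131.2] [-135.2   37. ]
[(1.5, 99, 43), (0.8, 111, 46), (1.5, 111, 44), (1.2, 95, 47), (1.2, 107, 46), (1.5, 108, 43)] [-0.03, -0.01, -0.13]
```

Run:
```python
from h import *
st(); p=go(*wf(-138,108),109.9,30); p=go(*wf(-138,108),-20,30,*p)
```

```text
t58.8 pos [535.4  85.  109.7] a 29.65 tilt 0.001 F [-0.9  0.2  0.3] w 0.5 g 0.0 q [0.14 0.41 1.87 0.   0.86 1.19]
to [393.2 332.7 109.9  30. ] turn -0.05 shift [ 1.400e-02 -5.713e+00 -4.000e-03]
to [393.2 332.7 -20.   30. ] turn -0.00 shift [0.    0.    2.598]
```

Emit:
step_arm(
  plan=[
    [-1,0,-0.5,0,0,0,-0.05],
    [-1,0,-0.75,0,0,0,0],
    [-1,0,-0.75,0,0,0,0],
    [-1,0,-0.75,0,0,0,0],
    [-1,0,-0.75,0,0,0,0],
    [-1,0,-0.75,0,0,0,0],
    [-1,0,-0.75,0,0,0,0],
    [-1,0,-0.5,0,0,0,0],
    [-1,0,-0.21,0,0,0,0],
    [-1,0,0,0,0,0,0],
    [-1,0,0,0.5,0,0,0],
    [-1,0,0,0.6,0,0,0],
    [-1,0,0,0.4,0,0,0],
    [-1,0,0,0,0,0,0],
  ],
)

```text
t: 60.52
ee_pos: [391.2, 331.2, 33.3]
orientation: [3.033, 0.814, -0.005]
ft_force: [-1.1, -1.0, -0.1]
width: 0.4
grasp_force: 0.0
```

Run:
```python
from h import *
st(); print(bf(get_obs()['ee_pos'][:2])); p=go(*wf(-138,108),-20,30); go(*wf(-138,83),-20,30,*p)
```

```text
t60.5 pos [391.2 331.2  33.3] a 30.06 tilt 0.003 F [-1.1 -1.  -0.1] w 0.4 g 0.0 q [ 0.68  0.5   1.96 -0.    0.68  1.73]
[-140.5  107.7]
to [393.2 332.7 -20.   30. ] turn 0.01 shift [ 0.05  -0.007  1.066]
to [405.7 311.1 -20.   30. ] turn -0.00 shift [0.  0.5 0. ]
```

Emit:
step_arm(
  plan=[
    [-1,0.05,0,0.4,0,0,0],
    [-1,0,0,0.4,0,0,0],
    [-1,0,0,0.2,0,0,0],
    [-1,0,0,0.06,0,0,0],
    [-1,0,0.1,0,0,0,0],
    [-1,0,0.1,0,0,0,0],
    [-1,0,0.1,0,0,0,0],
    [-1,0,0.1,0,0,0,0],
    [-1,0,0.1,0,0,0,0],
    [-1,0,0,0,0,0,0],
    [-1,0,-0.2,0,0,0,0],
    [-0.09,0,-0.1,-0.6,0,0,0],
    [-0.09,0,0,-0.8,0,0,0],
    [-0.09,-0.7,0,-0.6,0,0,0],
    [-0.09,-0.7,0,0,0,0,0],
    [-0.09,0,0.7,0,0,0,0],
    [-0.09,0,0.7,0,0,0,0],
    [-0.09,0,0.1,0,0,0,0],
    [-0.09,0,0,0,0,0,0],
  ],
)

```text
t: 62.9
ee_pos: [376.0, 225.7, 81.4]
orientation: [-3.034, -0.815, 0.0]
ft_force: [-0.7, -0.9, -0.2]
width: 40.1
grasp_force: 0.0
```

Run:
```python
from h import *
st(); print(bf(get_obs()['ee_pos'][:2])); b=grab('side'); a=grab('top')
for t in (85,95): rects(a,(165,120,345,285),24,t,200,1600)
print('side'); rects(b,(255,225,330,310),24,150,150,3000)
```

```text
t62.9 pos [376.  225.7  81.4] a 30.08 tilt 0.000 F [-0.7 -0.9 -0.2] w 40.1 g 0.0 q [0.51 0.33 2.1  0.   0.71 1.56]
[-206.4   23.9]
[290.7 185.8] 577 [545.6 148. ] [87.6 88.7] 26.2
[212.7 210.9] 509 [464.1 400. ] [86.8 89.8] 30.6
[242.  225.4] 685 [417.5 304.8] [ 75.3 108.6] 30.4
[290.6 185.7] 500 [545.1 147.6] [86.  86.2] 26.2
[213. 211.] 431 [463.2 399.6] [85.2 87.5] 30.2
[241.9 225.4] 465 [418.6 306.3] [ 52.2 105.6] 27.9
side
[299.8 251.6] 214 [445.3 260.5] [ 73.7 100.2] 23.4
[273.6 271.9] 366 [467.7 390.3] [ 88.5 101.6] 30.6
[299.3 300.9] 829 [354.4 421.4] [250.9 120.5] 37.8
```

Emit:
step_arm(
  plan=[
    [0.14,0,0,0.4,0,0,0],
    [0.14,0,0,0.6,0,0,0],
    [0.14,0,0,0.5,0,0,0],
    [0.14,0,0,0.3,0,0,0],
    [0.14,0,0,0.15,0,0,0],
    [0.14,0,0,0.07,0,0,0],
    [0.14,0,0,0,0,0,0],
  ],
)

```text
t: 63.88
ee_pos: [376.4, 225.6, -19.3]
orientation: [-3.033, -0.817, -0.001]
ft_force: [0.1, -0.2, -0.2]
width: 49.9
grasp_force: 0.0
```

Emit:
step_arm(
  plan=[
    [0.14,0.11,0,0,0,0,0],
    [0.14,0.11,0,0,0,0,0],
    [0.14,0.11,0,0,0,0,0],
    [0.14,0.11,0,0,0,0,0],
    [0.14,0.11,0,0,0,0,0],
    [0.14,0.11,0,0,0,0,0],
    [0.14,0.11,0,0,0,0,0],
    [0.14,0.11,0,0,0,0,0],
    [0.14,0.11,0,0,0,0,0],
    [0.14,0.11,0,0,0,0,0],
    [0.14,0.11,0,0,0,0,0],
    [0.14,0.11,0,0,0,0,0],
    [0.14,0.11,0,0,0,0,0],
    [0.14,0.11,0,0,0,0,0],
    [0.14,0.11,0,0,0,0,0],
    [0.14,0.11,0,0,0,0,0],
    [0.14,0.08,0,0,0,0,0],
    [0.14,0,0,0,0,0,0],
    [0.14,0,0,0,0,0,0],
  ],
)

```text
t: 66.25
ee_pos: [456.4, 272.0, -19.5]
orientation: [-3.033, -0.816, -0.002]
ft_force: [-0.5, -0.6, -0.1]
width: 50.3
grasp_force: 0.2
```

Run:
```python
from h import *
st(); print(bf(get_obs()['ee_pos'][:2])); b=grab('side')
print(edge(b,[(-15,-5),(-5,5),(5,15),(35,45),(45,55),(55,65)],-35,14), linepos(b,[(175,205),(-60,-25),(72,84)]))
```

```text
t66.2 pos [456.4 272.  -19.5] a 30.13 tilt 0.002 F [-0.5 -0.6 -0.1] w 50.3 g 0.2 q [0.52 0.62 1.94 0.   0.59 1.56]
[-113.6   23.8]
[(-10.2, 163, 115), (-11.2, 187, 105), (-10.5, 195, 107), (-11.8, 205, 108), (-11.2, 200, 113), (-11.5, 189, 108)] [-0.97, -0.84, -0.17]
```

Emit:
step_arm(
  plan=[
    [0.14,0.06,0,0,0,0,0],
    [0.14,0.06,0,0,0,0,0],
    [0.14,0.05,0,0,0,0,0],
    [0.14,0.03,0,0,0,0,0],
    [0.14,0,0,0,0,0,0],
    [0.14,0,0,0,0,0,0],
  ],
)

```text
t: 67.05
ee_pos: [464.0, 276.4, -19.6]
orientation: [3.033, 0.816, -0.001]
ft_force: [-4.2, -2.8, 1.7]
width: 49.8
grasp_force: 2.2
```

Run:
```python
from h import *
st(); print(bf(get_obs()['ee_pos'][:2])); print(bf((545.3,148)))
```

```text
t67.0 pos [464.  276.4 -19.6] a 30.13 tilt 0.001 F [-4.2 -2.8  1.7] w 49.8 g 2.2 q [ 0.52  0.62  1.91 -0.    0.6   1.56]
[-104.8   23.8]
[ -98.6 -128. ]
```

Emit:
step_arm(
  plan=[
    [0.14,0.026,0,0,0,0,0],
    [0.14,0,0,0,0,0,0],
    [0.14,0,0,0,0,0,0],
    [0.14,-0.2,0,0,0,0,0],
    [0.14,-0.4,0,-0.3,0,0,0],
    [0.14,-0.4,0,-0.7,0,0,0],
    [0.14,-0.3,0,-0.7,0,0,0],
    [0.14,0,0.6,-0.3,0,0,0],
    [0.14,0,0.8,0,0,0,0],
    [0.14,0,0.8,0,0,0,0],
    [0.14,0,0.6,0,0,0,0],
    [0.14,0,0.24,0,0,0,0],
    [0.14,0,0,0,0,0,0],
  ],
)

```text
t: 68.68
ee_pos: [485.7, 113.0, 80.6]
orientation: [-3.034, -0.815, -0.001]
ft_force: [-0.3, -0.7, -0.3]
width: 50.3
grasp_force: 0.0
```

Run:
```python
from h import *
st(); print(bf(get_obs()['ee_pos'][:2])); a=grab('top')
for t in (85,95): rects(a,(165,120,345,285),24,t,200,1600)
print(edge(a,[(90,102),(102,114),(114,126),(138,150),(150,165)]),edge(a,[(-15,-5),(-5,5),(5,15),(35,45),(45,55),(55,65)]))
go(*wf(-170,-128),-20,30)
```

```text
t68.7 pos [485.7 113.   80.6] a 30.05 tilt 0.001 F [-0.3 -0.7 -0.3] w 50.3 g 0.0 q [0.2  0.4  1.98 0.   0.76 1.25]
[-167.8 -128.6]
[290.  178.8] 662 [569.1 150.3] [ 69.8 107.6] 11.1
[239.2 197.2] 562 [510.6 316.8] [88.2 88.6] 30.5
[213.4 212. ] 565 [463.9 400. ] [88.7 89. ] 29.6
[290.2 178.9] 447 [569. 150.] [ 51.4 105.7] 11.5
[239.2 197. ] 471 [510.8 316.7] [86.4 87.7] 30.2
[213.9 212.2] 489 [463.6 399.6] [86.3 87.4] 29.8
[338.7 246. ] 276 [345.1  -1. ] [41.6 82.9] 89.1
[(1.2, 99, 44), (0.8, 113, 47), (1.0, 112, 45), (1.2, 105, 46), (1.2, 107, 47)] [(1.2, 73, 41), (1.0, 99, 45), (0.8, 111, 45), (1.0, 99, 44), (0.2, 107, 46), (1.0, 111, 45)]
to [483.5 112.3 -20.   30. ] turn 0.01 shift [-4.20e-02  1.00e-03  2.01e+00]
```

Emit:
step_arm(
  plan=[
    [0.14,0,0,0.4,0,0,0],
    [0.14,0,0,0.6,0,0,0],
    [0.14,0,0,0.5,0,0,0],
    [0.14,0,0,0.3,0,0,0],
    [0.14,0,0,0.15,0,0,0],
    [0.14,0,0,0.06,0,0,0],
    [0.14,0.05,0,0,0,0,0],
    [0.14,0.1,0,0,0,0,0],
    [0.14,0.1,0,0,0,0,0],
    [0.14,0.1,0,0,0,0,0],
    [0.14,0.1,0,0,0,0,0],
    [0.14,0.1,0,0,0,0,0],
    [0.14,0.1,0,0,0,0,0],
    [0.14,0.1,0,0,0,0,0],
    [0.14,0.1,0,0,0,0,0],
    [0.14,0.1,0,0,0,0,0],
    [0.14,0.1,0,0,0,0,0],
    [0.14,0.04,0,0,0,0,0],
    [0.14,0,0,0,0,0,0],
    [0.14,0,0,0,0,0,0],
  ],
)

```text
t: 71.22
ee_pos: [532.6, 140.6, -20.1]
orientation: [-3.033, -0.816, -0.0]
ft_force: [-3.8, 0.3, 0.2]
width: 49.8
grasp_force: 1.1
```

Run:
```python
from h import *
st(); print(bf(get_obs()['ee_pos'][:2])); b=grab('side')
print(edge(b,[(-167,-158),(-158,-150),(-150,-140),(-120,-110),(-110,-100),(-100,-90)],-35,14), linepos(b,[(-60,-25)]))
```

```text
t71.2 pos [532.6 140.6 -20.1] a 30.13 tilt 0.000 F [-3.8  0.3  0.2] w 49.8 g 1.1 q [0.24 0.63 1.89 0.   0.62 1.28]
[-113.3 -128. ]
[(-9.8, 183, 125), (-11.0, 200, 116), (-10.0, 194, 114), (-11.2, 196, 104), (-11.5, 194, 102), (-11.0, 176, 111)] [-0.97]
```

Emit:
step_arm(
  plan=[
    [0.14,0.06,0,0,0,0,0],
    [0.14,0.06,0,0,0,0,0],
    [0.14,0.05,0,0,0,0,0],
    [0.14,0.03,0,0,0,0,0],
    [0.14,0,0,0,0,0,0],
    [0.14,0,0,0,0,0,0],
  ],
)

```text
t: 72.03
ee_pos: [541.8, 145.6, -19.9]
orientation: [-3.034, -0.816, -0.001]
ft_force: [-1.5, -0.9, -0.4]
width: 49.8
grasp_force: 0.5
```

Run:
```python
from h import *
st(); print(bf(get_obs()['ee_pos'][:2])); b=grab('side')
print(edge(b,[(-167,-158),(-158,-150),(-150,-140),(-120,-110),(-110,-100),(-100,-90)],-35,14))
```

```text
t72.0 pos [541.8 145.6 -19.9] a 30.13 tilt 0.001 F [-1.5 -0.9 -0.4] w 49.8 g 0.5 q [0.24 0.64 1.87 0.   0.63 1.29]
[-102.9 -128.3]
[(-0.8, 190, 98), (0.5, 207, 90), (-0.8, 200, 93), (0.2, 192, 91), (-0.5, 195, 93), (0.2, 178, 84)]
```

Good. Backing off, lifting and turning for the tray.

Emit:
step_arm(
  plan=[
    [0.14,-0.2,0,0,0,0,0],
    [0.14,-0.5,0,0,0,0,0],
    [-1,-0.4,0,-0.4,0,0,0],
    [-1,0,0,-0.8,0,0,0],
    [-1,0,0,-0.8,0,0,0],
    [-1,0,0,-0.6,0,0,0],
    [-1,0,0,0,0,0,0.9],
    [-1,0,0,0,0,0,0.9],
    [-1,0,0,0,0,0,0.9],
    [-1,0,0,0,0,0,0.9],
    [-1,0,0,0,0,0,0.9],
    [-1,0,0,0,0,0,0.9],
    [-1,0,0,0,0,0,0.9],
    [-1,0,0,0,0,0,0.9],
    [-1,0,0,0,0,0,0.9],
    [-1,0,0,0,0,0,0.5],
    [-1,0,0,0,0,0,0],
  ],
)

```text
t: 74.2
ee_pos: [493.5, 117.7, 110.1]
orientation: [-3.041, 0.786, -0.001]
ft_force: [0.1, -0.1, -0.4]
width: 0.2
grasp_force: 0.0
```

Run:
```python
from h import *
st(); p=go(405,-220,108,-29); p=go(405,-220,-5,-29,*p); go(559.2,-305.2,-5,-29,*p)
```

```text
t74.2 pos [493.5 117.7 110.1] a -28.98 tilt 0.001 F [ 0.1 -0.1 -0.4] w 0.2 g 0.0 q [0.21 0.36 1.94 0.   0.83 2.29]
to [ 405 -220  108  -29] turn 0.00 shift [1.726 6.766 0.042]
to [ 405 -220   -5  -29] turn -0.00 shift [0.   0.   2.26]
to [ 559.2 -305.2   -5.   -29. ] turn -0.00 shift [ 3.523 -0.005  0.   ]
```

Emit:
step_arm(
  plan=[
    [-1,0.1,0.4,0,0,0,0],
    [-1,0.18,0.71,0,0,0,0],
    [-1,0.18,0.71,0,0,0,0],
    [-1,0.18,0.71,0,0,0,0],
    [-1,0.18,0.71,0,0,0,0],
    [-1,0.18,0.71,0,0,0,0],
    [-1,0.18,0.71,0,0,0,0],
    [-1,0.18,0.71,0,0,0,0],
    [-1,0.18,0.71,0,0,0,0],
    [-1,0.14,0.5,0,0,0,0],
    [-1,0.05,0.18,0,0,0,0],
    [-1,0,0,0,0,0,0],
  ],
)

```text
t: 75.7
ee_pos: [404.9, -220.0, 109.9]
orientation: [-3.041, 0.788, 0.0]
ft_force: [-0.4, 0.5, 0.4]
width: 0.4
grasp_force: 0.0
```

Run:
```python
from h import *
st(); p=go(405,-220,-5,-29); a=grab('top'); b=grab('side')
for t in (85,95): rects(a,(165,120,345,285),24,t,300,1600)
B=[(90,102),(102,114),(138,150),(150,165)]; print(edge(a,B),edge(a,[(-8,2),(2,12),(48,60),(60,70)]),edge(a,[(-170,-158),(-158,-148),(-112,-100),(-100,-90)]))
D=R.from_euler('z',-29,degrees=True).as_matrix()
# tongue: bright mask near expected
for n,im,t in(('top',a,90),('side',b,140)):
    u,v=map(int,proj(im,(461,-251,44))); print(n); rects(im,(u-14,v-14,u+15,v+15),44,t,30,400)
```

```text
t75.7 pos [ 404.9 -220.   109.9] a -29.07 tilt 0.000 F [-0.4  0.5  0.4] w 0.4 g 0.0 q [-0.52  0.3   2.04  0.    0.8   1.55]
to [ 405 -220   -5  -29] turn -0.01 shift [ 2.000e-03 -1.000e-03  2.299e+00]
[281.6 172.3] 582 [590.9 177.7] [89.1 89. ] 30.0
[239.2 197.3] 589 [510.9 316.8] [89.2 88.5] 30.0
[213.6 212. ] 604 [463.9 399.8] [89.2 90. ] 29.3
[281.6 172.1] 504 [591.2 177.1] [86.7 87.8] 30.0
[239.3 197. ] 509 [510.4 316.6] [87.1 88.3] 30.1
[213.7 212. ] 521 [463.7 399.8] [86.7 87.5] 29.8
[(1.5, 104, 47), (0.8, 118, 49), (1.5, 108, 47), (1.5, 111, 48)] [(1.0, 103, 47), (0.5, 111, 48), (0.2, 117, 49), (0.8, 109, 48)] [(1.0, 97, 48), (0.5, 113, 50), (0.5, 116, 49), (1.0, 106, 47)]
top
[424.  205.2] 235 [ 473.8 -276.1] [38.4 71.2] 87.4
side
[377.4 173.3] 326 [ 446.7 -228.3] [117.8 115.1] 34.8
```

Emit:
step_arm(
  plan=[
    [-1,0,0,0.4,0,0,0],
    [-1,0,0,0.7,0,0,0],
    [-1,0,0,0.6,0,0,0],
    [-1,0,0,0.4,0,0,0],
    [-1,0,0,0.2,0,0,0],
    [-1,0.1,0,0,0,0,0],
    [-1,0.2,0,0,0,0,0],
    [-1,0.2,0,0,0,0,0],
    [-1,0.2,0,0,0,0,0],
    [-1,0.2,0,0,0,0,0],
    [-1,0.2,0,0,0,0,0],
    [-1,0.2,0,0,0,0,0],
    [-1,0,0,0,0,0,0],
  ],
)

```text
t: 77.42
ee_pos: [463.8, -252.0, -5.0]
orientation: [3.041, -0.787, 0.003]
ft_force: [-0.4, -0.4, 0.8]
width: 0.8
grasp_force: 0.0
```

Run:
```python
from h import *
st(); p=go(559.2,-305.2,-5,-29)
```

```text
t77.4 pos [ 463.8 -252.    -5. ] a -29.00 tilt 0.002 F [-0.4 -0.4  0.8] w 0.8 g 0.0 q [-0.52  0.59  1.94  0.    0.61  1.56]
to [ 559.2 -305.2   -5.   -29. ] turn -0.00 shift [2.184e+00 5.000e-03 1.000e-03]
```

Emit:
step_arm(
  plan=[
    [-1,0.2,0,0,0,0,0],
    [-1,0.2,0,0,0,0,0],
    [-1,0.2,0,0,0,0,0],
    [-1,0.2,0,0,0,0,0],
    [-1,0.2,0,0,0,0,0],
    [-1,0.2,0,0,0,0,0],
    [-1,0.2,0,0,0,0,0],
    [-1,0.2,0,0,0,0,0],
    [-1,0.2,0,0,0,0,0],
    [-1,0.15,0,0,0,0,0],
    [-1,0.1,0,0,0,0,0],
  ],
)

```text
t: 78.8
ee_pos: [552.6, -301.2, -4.9]
orientation: [3.041, -0.787, 0.001]
ft_force: [-2.2, 2.1, -1.1]
width: 0.3
grasp_force: 1.4
```

Run:
```python
from h import *
st(); p=go(559.2,-305.2,-5,-29)
b=grab('side'); T0=np.array([.8746,-.4848]); im0=np.array(cv2.imread('pics/side0.png'))[:,:,::-1]
# compare case-front/tongue area with the start picture (tray home): grey along case x through one tongue side bar (y=+18 mm) at z=44
h0=np.array([589,-321.7]); Y=np.array([.4848,.8746])
for nm,px in(('start',im0),('now',b['pixels'])):
    g=px.astype(np.float32).mean(2); r=[]
    for s in range(-60,41,5):
        v=[g[int(round(q[1])),int(round(q[0]))] for q in (proj(b,(*(h0+s*T0+y*Y),44)) for y in(16,18,20))]; r.append(int(np.mean(v)))
    print(nm,r)
```

```text
t78.8 pos [ 552.6 -301.2   -4.9] a -29.00 tilt 0.000 F [-2.2  2.1 -1.1] w 0.3 g 1.4 q [-0.52  0.68  1.71  0.    0.75  1.56]
to [ 559.2 -305.2   -5.   -29. ] turn -0.00 shift [0.154 0.006 0.002]
start [170, 176, 212, 231, 233, 233, 226, 98, 116, 123, 158, 161, 145, 159, 173, 141, 142, 142, 87, 87, 68]
now [114, 141, 195, 202, 186, 159, 75, 85, 86, 84, 105, 148, 135, 138, 96, 53, 57, 70, 19, 26, 39]
```

Emit:
step_arm(
  plan=[
    [-1,0.06,0,0,0,0,0],
    [-1,0.04,0,0,0,0,0],
    [-1,0.03,0,0,0,0,0],
    [-1,0.02,0,0,0,0,0],
    [-1,0,0,0,0,0,0],
  ],
)

```text
t: 79.47
ee_pos: [558.9, -304.7, -4.9]
orientation: [3.041, -0.787, 0.001]
ft_force: [-1.9, 0.4, 0.9]
width: 0.3
grasp_force: 0.7
```

Emit:
step_arm(
  plan=[
    [-1,0.03,0,0,0,0,0],
    [-1,0,0,0,0,0,0],
  ],
)

```text
t: 79.72
ee_pos: [560.1, -305.3, -5.0]
orientation: [3.041, -0.787, 0.0]
ft_force: [-1.4, 1.1, 1.6]
width: 0.2
grasp_force: 0.9
```

Emit:
step_arm(
  plan=[
    [-1,0.03,0,0,0,0,0],
    [-1,0.02,0,0,0,0,0],
    [-1,0,0,0,0,0,0],
  ],
)

```text
t: 80.1
ee_pos: [562.2, -306.5, -5.0]
orientation: [3.041, -0.787, 0.0]
ft_force: [-2.2, 1.0, 1.3]
width: 0.4
grasp_force: 0.9
```

Emit:
step_arm(
  plan=[
    [-1,0.03,0,0,0,0,0],
    [-1,0,0,0,0,0,0],
  ],
)

```text
t: 80.35
ee_pos: [563.5, -307.3, -5.1]
orientation: [3.041, -0.787, 0.0]
ft_force: [-1.9, 0.0, 0.5]
width: 0.3
grasp_force: 0.9
```

Emit:
step_arm(
  plan=[
    [-1,0.03,0,0,0,0,0],
    [-1,0.02,0,0,0,0,0],
    [-1,0,0,0,0,0,0],
  ],
)

```text
t: 80.72
ee_pos: [565.7, -308.5, -5.1]
orientation: [3.041, -0.787, 0.0]
ft_force: [-1.1, 0.3, 0.8]
width: 0.1
grasp_force: 0.9
```

Emit:
step_arm(
  plan=[
    [-1,-0.2,0,0,0,0,0],
    [-1,-0.5,0,0,0,0,0],
    [-1,-0.6,0,-0.5,0,0,0],
    [-1,-0.6,0,-0.8,0,0,0],
    [-1,-0.6,0,-0.8,0,0,0],
    [-1,-0.4,-0.3,-0.4,0,0,0],
    [-1,-0.2,-0.7,0,0,0,0],
    [-1,0,-0.7,0,0,0,0],
    [-1,0,-0.6,0,0,0,0],
    [-1,0,0,0,0,0,0],
  ],
)

```text
t: 81.98
ee_pos: [486.4, -131.5, 120.2]
orientation: [3.043, -0.782, 0.002]
ft_force: [-0.4, -0.7, -0.2]
width: 0.6
grasp_force: 0.0
```

Run:
```python
from h import *
st(); a=grab('top'); b=grab('side')
for n,im,w in(('top',a,(405,150,450,190)),('side',b,(340,130,385,165))):
    z=cv2.imread('pics/%s0.png'%n)[:,:,::-1]; u0,v0,u1,v1=w
    A=cv2.cvtColor(np.ascontiguousarray(z[v0:v1,u0:u1]),cv2.COLOR_RGB2GRAY).astype(np.float32); B=cv2.cvtColor(np.ascontiguousarray(im['pixels'][v0:v1,u0:u1]),cv2.COLOR_RGB2GRAY).astype(np.float32)
    print(n,'absdiff',np.abs(A-B).mean(),'shift',cv2.phaseCorrelate(A,B,cv2.createHanningWindow(A.shape[::-1],cv2.CV_32F)))
# hook vs start
z=cv2.imread('pics/top0.png')[:,:,::-1]
for nm,px in(('0',z),('now',a['pixels'])):
    m=((px[130:190,338:374].min(2)>60)).astype(np.uint8); k,l,s,c=cv2.connectedComponentsWithStats(m[4:-4,5:-6]); print(nm,[(c[i].round(1).tolist(),int(s[i,4])) for i in range(1,k) if s[i,4]>15])
```

```text
t82.0 pos [ 486.4 -131.5  120.2] a -28.84 tilt 0.001 F [-0.4 -0.7 -0.2] w 0.6 g 0.0 q [-0.29  0.34  1.95  0.    0.85  1.79]
top absdiff 17.052221 shift ((1.2533638999697843, -1.2700471405435607), 0.9210170525974698)
side absdiff 37.69397 shift ((0.5379937046352197, -0.1550093779445625), 0.40871926295904465)
0 [([13.9, 27.5], 547)]
now [([12.6, 21.7], 416)]
```

The tray is now about 5 mm further in than at the start, but I never felt the stop. I'll go back and press until it does.

Run:
```python
from h import *
p=go(530.7,-289.1,120,-29); p=go(530.7,-289.1,-5,-29,*p); go(565.7,-308.5,-5,-29,*p)
```

```text
to [ 530.7 -289.1  120.   -29. ] turn 0.01 shift [ 2.308  2.295 -0.   ]
to [ 530.7 -289.1   -5.   -29. ] turn -0.00 shift [0.  0.  2.5]
to [ 565.7 -308.5   -5.   -29. ] turn -0.00 shift [ 0.8 -0.   0. ]
```

Emit:
step_arm(
  plan=[
    [-1,0.4,0.4,0,0,0,0],
    [-1,0.6,0.6,0,0,0,0],
    [-1,0.6,0.6,0,0,0,0],
    [-1,0.5,0.5,0,0,0,0],
    [-1,0.2,0.2,0,0,0,0],
    [-1,0,0,0.5,0,0,0],
    [-1,0,0,0.8,0,0,0],
    [-1,0,0,0.7,0,0,0],
    [-1,0,0,0.4,0,0,0],
    [-1,0,0,0.1,0,0,0],
    [-1,0.2,0,0,0,0,0],
    [-1,0.2,0,0,0,0,0],
    [-1,0.2,0,0,0,0,0],
    [-1,0.14,0,0,0,0,0],
    [-1,0,0,0,0,0,0],
  ],
)

```text
t: 83.95
ee_pos: [563.6, -307.3, -4.9]
orientation: [3.041, -0.787, 0.001]
ft_force: [-0.7, -0.4, -0.1]
width: 0.6
grasp_force: 0.0
```

Emit:
step_arm(
  plan=[
    [-1,0.06,0,0,0,0,0],
    [-1,0.03,0,0,0,0,0],
    [-1,0,0,0,0,0,0],
  ],
)

```text
t: 84.32
ee_pos: [566.1, -308.7, -5.2]
orientation: [-3.041, 0.787, 0.002]
ft_force: [-2.6, 1.8, 2.7]
width: 0.4
grasp_force: 1.5
```

Emit:
step_arm(
  plan=[
    [-1,0.04,0,0,0,0,0],
    [-1,0,0,0,0,0,0],
  ],
)

```text
t: 84.58
ee_pos: [566.0, -308.6, -5.4]
orientation: [-3.04, 0.786, 0.009]
ft_force: [-7.4, 5.2, 6.5]
width: 0.1
grasp_force: 4.7
```

The stop is felt: 9 N with no movement, so the tray is home. Backing off and doing the final check.

Emit:
step_arm(
  plan=[
    [-1,-0.2,0,0,0,0,0],
    [-1,-0.5,0,0,0,0,0],
    [-1,-0.6,0,-0.5,0,0,0],
    [-1,-0.6,0,-0.8,0,0,0],
    [-1,-0.6,0,-0.8,0,0,0],
    [-1,-0.6,0,-0.4,0,0,0],
    [-1,-0.6,0,0,0,0,0],
    [-1,0,0,0,0,0,0],
    [-1,0,0,0,0,0,0],
  ],
)

```text
t: 85.7
ee_pos: [408.0, -221.1, 120.3]
orientation: [3.041, -0.787, 0.003]
ft_force: [1.5, -0.0, 0.4]
width: 0.4
grasp_force: 0.0
```

Run:
```python
from h import *
st(); a=grab('top'); b=grab('side')
for t in (90,): rects(a,(165,120,345,285),24,t,300,1600)
for B in([(90,102),(102,114),(138,150),(150,165)],[(-8,2),(2,12),(48,60),(60,70)],[(-170,-158),(-158,-148),(-112,-100),(-100,-90)]): print([e[0] for e in edge(a,B)])
g=a['pixels'].min(2)
for c in ((463.8,399.8),(510.7,316.7),(591,177.4)):
    u,v=map(int,proj(a,(*c,69))); s=(g[v-8:v+9,u-8:u+9]<70).astype(np.uint8); k,l,q,ce=cv2.connectedComponentsWithStats(s); i=1+np.argmax(q[1:,4])
    print('bore',q[i,4],np.round(atz(a,ce[i][0]+u-8,ce[i][1]+v-8,69)[:2]-c,1))
# hook bar: bright on the mat, top view z=59, and depth height
m=np.zeros((400,640),np.uint8); m[132:188,345:366]=(g[132:188,345:366]>55)
v,u=np.nonzero(m); w=np.array([atz(a,x,y,59)[:2] for x,y in zip(u,v)],np.float32); print('hook',len(u),w.mean(0),cv2.minAreaRect(w))
print('bar z',[round(float(np.median([dep(a,*(int(round(k))+d for k in proj(a,(x,y,59))))[2] for d in(0,)])),0) for x,y in((590,-66),(620,-69),(650,-72),(680,-75))])
st0=cv2.imread('pics/side0.png')[:,:,::-1]
for nm,w in(('hook',(290,155,345,195)),('jar',(335,100,360,125)),('collar',(263,170,290,188)),('wrench',(215,215,245,262)),('oil',(408,112,432,148)),('scr',(345,192,388,225))):
    f=lambda p:cv2.cvtColor(np.ascontiguousarray(p[w[1]:w[3],w[0]:w[2]]),cv2.COLOR_RGB2GRAY).astype(np.float32)
    A,B=f(st0),f(b['pixels']); print(nm,round(float(np.abs(A-B).mean()),1),np.round(cv2.phaseCorrelate(A,B)[0],1))
```

```text
t85.7 pos [ 408.  -221.1  120.3] a -29.00 tilt 0.002 F [ 1.5 -0.   0.4] w 0.4 g 0.0 q [-0.52  0.29  2.03  0.    0.82  1.55]
[281.8 172.2] 537 [591.  177.6] [88.9 88.8] 30.0
[239.1 197.2] 551 [510.4 316.6] [87.7 88.3] 30.2
[213.6 211.9] 547 [464. 400.] [88.8 89. ] 29.3
[1.2, 0.8, 1.8, 1.2]
[1.0, 0.5, 0.2, 0.8]
[0.8, 0.2, 0.5, 1.0]
bore 46 [ 1.1 -1. ]
bore 47 [-1.  1.]
bore 44 [-1.3 -2. ]
hook 500 [617.1486   -64.671165] ((622.8340454101562, -61.91632843017578), (64.76901245117188, 181.10391235351562), 88.80924224853516)
bar z [59.0, 59.0, 61.0, 62.0]
hook 2.3 [-0.2  0.1]
jar 1.4 [0.5 0.5]
collar 1.3 [0.5 0. ]
wrench 1.5 [0. 0.]
oil 98.7 [ 9.8 -7.4]
scr 19.1 [-0.1 -0.2]
```

```bash
python3 -c "
from workcell import ctrl
print(ctrl.close_job())"
```

```text
the job is handed in; nothing more can be done
None
```

I handed the job in at about 86 s; no pass or fail came back. By my last measurements all three carriers lie parallel to the line with their far edges within about 2 mm of it, each with a block within about 2.5 mm of its centre, the tray is against its home stop, and the hook is standing on its mat.

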